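Stack and cover the microscope's step gauge

TASK

Build up the step gauge for the microscope: lay the aluminium plates that are on the bench one by one on the sprung black pad, longest first, each centred, lying along the pad and flat between the end lips of the one below; let go of each plate and then press down firmly on its middle with the fingertips, so that the pad clearly gives, before adding the next. When all are on, set the milky plastic cover over the stack inside the white fence and push it down until its seal is fully home. If something gets knocked out of place put it right again, and leave everything else on the bench where it is.

Things in the scene. Friction and masses are not known exactly. Their poses are not given: they have to be found in the camera images.
- gauge_base: White base of the step gauge, fixed, 200 mm long (x) x 108 wide (y), foot 10 high. Origin: centre of underside. Round its edge a thin white fence, 188 x 96 mm inside, 196 x 104 outside, top 24 mm above the bench. In the middle the black sprung pad; between pad and fence the dark seal frame, on which the cover's rim stands.
- pad_mid (a point): Centre of the pad's upper face, 26 mm above the bench when unloaded; x along the base. The black pad is 160 x 60 mm with a lip 4 wide and 3 high across each end (152 mm between the lips).
- pad (a joint): How far the pad has sunk, m: 0 unloaded, 0.007 at its stop; springs back, 2.5 N per mm. The plates' weight alone sinks it 0.5 to 2 mm; a proper press, about 10 N with the shut fingertips on the middle of the top plate, takes it to 3 to 6 mm.
- seal (a joint): How far the seal frame has been pushed down, m: 0 as found, 0.006 fully home. A tight fit: stays where it is left and holds the cover's weight; about 9 N in all moves it, so a push of about 15 N on the cover's grip bar brings it home. Its top, which bears the cover's rim, is 20 mm above the bench as found, 14 mm fully home.
- plate_a: Aluminium step plate, 130 g, 140 mm long (x) x 56 wide (y) x 12 thick, a lip 4 wide and 3 high on top of each end (132 mm between them; the next shorter plate has 6 mm to spare at each end). Origin: centre of underside. Lies lips up at the robot's left; may be absent. Plates differ in length only; either way round is the same.
- plate_b: Aluminium step plate, 110 g, 120 mm long (x) x 56 wide (y) x 12 thick, a lip 4 wide and 3 high on top of each end (112 mm between them; the next shorter plate has 6 mm to spare at each end). Origin: centre of underside. Lies lips up at the robot's left; may be absent. Plates differ in length only; either way round is the same.
- plate_c: Aluminium step plate, 95 g, 100 mm long (x) x 56 wide (y) x 12 thick, a lip 4 wide and 3 high on top of each end (92 mm between them; the next shorter plate has 6 mm to spare at each end). Origin: centre of underside. Lies lips up at the robot's left; may be absent. Plates differ in length only; either way round is the same.
- plate_d: Aluminium step plate, 80 g, 80 mm long (x) x 56 wide (y) x 12 thick, a lip 4 wide and 3 high on top of each end (72 mm between them; the next shorter plate has 6 mm to spare at each end). Origin: centre of underside. Lies lips up at the robot's left; may be absent. Plates differ in length only; either way round is the same.
- cover: Milky plastic dust cover, open below, 180 mm long (x), 88 wide (y), 76 high, walls 4, about 300 g; on its top a black grip bar 70 long (x), 18 wide (y), 28 high, ending 104 mm above the rim. Origin: centre of the rim plane. On the bench at the robot's right. Fits inside the fence with 4 mm to spare all round, either way round, and clears the tallest stack.
- dish: Bystander, leave alone: round shut glass dish, 60 mm across, 16 mm high, lying among the plates. Origin at the centre of its underside.
- slide_box: Bystander, leave alone: grey slide box 40 x 95 x 30 mm, near the robot. Origin at the centre of its underside.
- tip_rack: Bystander, leave alone: ivory rack of yellow pipette tips, 85 x 125 x 58 mm. Origin at the centre of its underside.
- tube_rack: Bystander, leave alone: white rack with four capped tubes, 70 x 160 mm, 104 mm high with the tubes. Origin at the centre of its underside.
- bottle_1: Bystander, leave alone: glass bottle with dark blue cap, 72 mm across, 150 mm high. Origin at the centre of its underside.
- bottle_2: Bystander, leave alone: glass bottle with dark blue cap, 60 mm across, 130 mm high. Origin at the centre of its underside.
- film_box: Bystander, leave alone: pale yellow-green carton 80 x 200 x 70 mm. Origin at the centre of its underside.
Not all that is in view belongs to the job. What is shaped like the plate_b but green, orange or pink is not meant.

How it is judged:
By the outcome, as a careful person would: the job done as asked, in the order asked, and still so for the second after the job is handed in, with the robot touching nothing.
Of plate_a, plate_b, plate_c, plate_d only 3 to 4 are there at a start; the rules pass over those that are not, and their reading is None.
At some moment in a run one of cover may be knocked a few centimetres aside while the robot is not near it.
Once in a run the grip may slacken for a moment while it holds something.
It also fails if it takes over 200 s, if anything falls off the work surface, if the arm or the gripper's body presses on something with over 40 N, if the wrist force passes 120 N, or if a joint passes its speed limit or range.

ROBOT

A 6-joint arm with a two-finger parallel gripper is mounted at the origin on the work surface. World frame = base frame: x ahead of the robot, y to its left, z up, the work surface at z = 0. Lengths are in m, angles in rad, forces in N, time in s.
With the tool pointing down it reaches from about 0.15 to 0.775 m from the base axis. Payload 6.1 kg.
Tool frame: the origin (TCP) lies at the centre of the arm's flange, where the gripper is bolted on; the fingertips stand 173 mm ahead of it and the grasp point (between the pads) lies 155 mm ahead of it; z points along the fingers, y is the line along which they close (so a half turn about z gives the same grasp; the last joint's range is limited). The gripper opens to 85 mm and grips with 20 to 120 N. Pads are 22 mm wide; open, the fingers measure 114 mm over their backs; the gripper's body (76 mm by 85 mm) begins 54 mm behind the grasp point. The pads swing forward as they close: fully open they stand 13 mm farther back than shut.
Start: joints at [1.147, 0.126, -0.04, 1.405, 0, 1.571], TCP at [0.216, 0.479, 0.405] pointing down, gripper open.
Joint ranges: [-2.72, 2.72], [-0.95, 1.95], [-1.27, 1.35], [-1.78, 2.02], [-1.46, 1.47], [-3.14, 3.14]. Speed limits (rad/s): [2.39, 2.39, 3.01, 3.14, 3.14, 3.14].

INTERFACE

Orientations are given as [roll, pitch, yaw] about the fixed x, y, z axes, in that order (R = Rz(yaw) Ry(pitch) Rx(roll)).
In Python, from workcell import arm gives the robot as it stands. The module is installed in compiled form; this text tells all that it offers.
- The arm moves only by the tool servo_tool, never from a script. Its argument "motion" is a list of rows, each an object of numbers: "x", "y", "z": the shift along the tool's x, y, z in cm; "spin": the turn about the tool's z in rad; "hand": the opening, from 0 (shut) to 1 (fully open). A call has 1 to 8 rows; each row shifts and turns the commanded pose from where the row before left it, along the tool's axes as they then stand; what a row does not reach is not made up. A row lasts 1/12 s, in which the tool goes at most 41.7 mm and 7.16 degrees, less where a joint would pass 70% of its speed; a pose out of reach is approached as far as the arm can. A call is refused whole if a number of a shift passes 4.17 or a number of a turn 0.125, either way. A call with a gripper value outside its range is refused whole. The fingers move at their own pace and stop on an object; "grip_force" is the grip in N (left out, the last holds). Time passes only in rows, so rows that do not move let the fingers close. It gives the time, the measured TCP pose, the force, the opening and the grip force at its end, in the units of the state.
- arm.observe(): the state, without advancing time (a new reading comes with each control period).
- arm.snapshot(name): name is "scene" or "top"; returns (picture, depth): 480x640x3 uint8, red, green, blue; 480x640 float32, m along the optical axis (not along the pixel's ray), 0 where there is no reading.
- arm.camera_params(name): a dict with "intrinsics" (3x3 intrinsics, pixels), "R" (3x3) and "t" (3): a world point X has camera coordinates R X + t. Camera axes: x right, y down, z forward; pixel columns grow to the right and rows downward; lengths in m; the calibration is good to about 2 mm. A picture is of the moment at which its call begins. camera_params takes no time and is no camera call.
- arm.hand_in(): hands the job in; it is judged then, once.
The state is a dict: "t": time; "qpos": joint angles; "qd": joint speeds; "tau": joint torques, N m; "tool_pos": TCP position; "ee_rot": TCP orientation; "wrist_force": force on the tool from outside, world axes, zero at the start; "moment": the same for the moment, N m; "gripper_width": finger opening in m; "gripper_force": force on a finger pad.
Only numpy, scipy, OpenCV 4.12 (cv2) and the standard library are available. Lean on these libraries where they do the work, as an engineer would, in place of code of your own. Each camera call takes 0.05 s, during which the arm holds its last target. There are 200 camera calls.

## Working session

There is one attempt and no reset: what is moved stays moved. The work goes in short steps, Python scripts to look and compute and a tool call to move; the robot and the scene stay as the last step left them, time stands still between calls to the robot, and variables do not carry over. Pictures are saved under pics/ and viewed, at most 14 in all, crops included, and the job is handed in when it is done.

Besides the shell and the picture viewer there is one more tool, called after "Emit:" as name(argument=value, ...) on one line, values as JSON. servo_tool: Moves the arm, as the interface text tells. Its arguments: {"type":"object","properties":{"motion":{"type":"array"},"grip_force":{"type":"number"}},"required":["motion"]}

```bash
mkdir -p pics; python3 - <<'E'
from workcell import arm
import cv2,numpy as np
for n in("scene","top"):
    p,d=arm.snapshot(n); cv2.imwrite(f"pics/{n}0.png",p[:,:,::-1]); np.save(f"{n}0.npy",d)
    c=arm.camera_params(n); print(n,c)
print(arm.observe())
E
```

```text
scene {'intrinsics': array([[538.2712834 ,   0.        , 319.25534211],
       [  0.        , 538.2712834 , 244.16031069],
       [  0.        ,   0.        ,   1.        ]]), 'R': array([[-0.21387499,  0.97673262, -0.0158392 ],
       [ 0.68456831,  0.13829349, -0.71571024],
       [-0.69686708, -0.16391553, -0.69821771]]), 't': array([ 0.11081165, -0.31677561,  1.74137696])}
top {'intrinsics': array([[507.50863437,   0.        , 321.96761121],
       [  0.        , 507.50863437, 239.96471922],
       [  0.        ,   0.        ,   1.        ]]), 'R': array([[-1.02419483e-02, -9.99947547e-01,  7.05335246e-05],
       [-9.94898718e-01,  1.01831564e-02, -1.00363565e-01],
       [ 1.00357582e-01, -1.09809215e-03, -9.94950828e-01]]), 't': array([0.02740843, 0.5076945 , 1.23514939])}
{'t': 0.1, 'qpos': array([ 1.14700283e+00,  1.26331049e-01, -4.05112282e-02,  1.40540262e+00,
        1.34493604e-05,  1.57080309e+00]), 'qd': array([-0.00029533, -0.00143549,  0.00235312,  0.00135107,  0.00069557,
        0.00091347]), 'tau': array([-5.12851275e-04, -4.36905992e+01,  3.53605807e+01,  1.37684616e-02,
       -1.56404021e-04,  1.16849762e-05]), 'tool_pos': array([0.21584041, 0.47844758, 0.40399827]), 'ee_rot': array([-3.14014408e+00, -1.34395472e-05,  2.71779237e+00]), 'wrist_force': array([ 0.33048154,  0.64361023, -0.35479278]), 'moment': array([ 0.0014337 ,  0.00898203, -0.08295496]), 'gripper_force': 0.0, 'gripper_width': 0.08531838014302401}
```

View pics/top0.png

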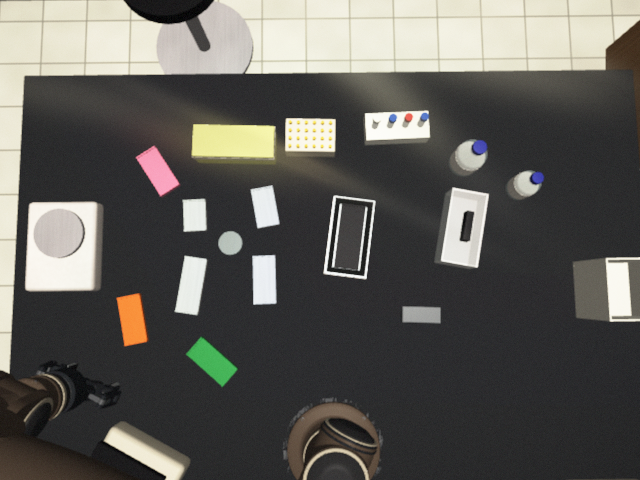

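View pics/scene0.png

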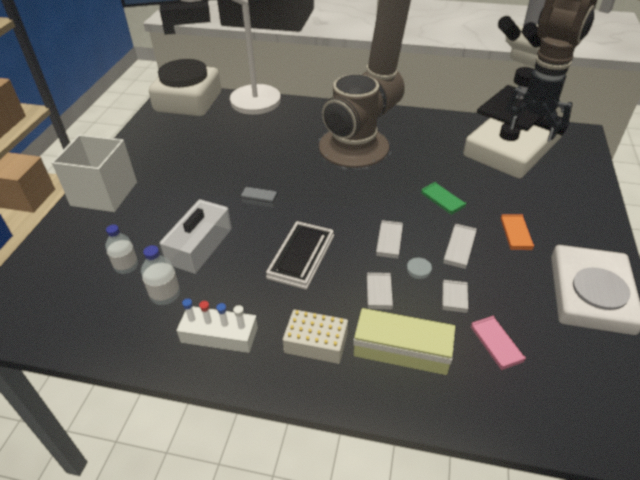

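```bash
cat > h.py <<'E'
from workcell import arm
import cv2,numpy as np
C={n:arm.camera_params(n) for n in("scene","top")}
def ray(n,uv,z):
    "pixels (N,2) -> world points on plane z"
    c=C[n]; uv=np.atleast_2d(np.asarray(uv,float)); K,R,t=c["intrinsics"],c["R"],c["t"]
    d=np.c_[uv,np.ones(len(uv))]@np.linalg.inv(K).T@R; o=-R.T@t
    return o+d*((z-o[2])/d[:,2])[:,None]
def cloud(n,dep):
    c=C[n]; v,u=np.mgrid[:480,:640]; K,R,t=c["intrinsics"],c["R"],c["t"]
    p=np.stack([u,v,np.ones_like(u)],-1)@np.linalg.inv(K).T*dep[...,None]
    return (p-t)@R
def rect(mask,n,z):
    "outline of mask on plane z: centre mm, length, width, yaw deg of long side"
    cs=max(cv2.findContours(mask.astype(np.uint8),0,1)[0],key=cv2.contourArea)[:,0]
    w=(ray(n,cs,z)[:,:2]*1000).astype(np.float32)
    (x,y),(a,b),th=cv2.minAreaRect(w)
    if a<b: a,b,th=b,a,th+90
    return np.round([x,y,a,b,(th+90)%180-90],1)
def grab(i,names=("top",)):
    r={}
    for n in names:
        p,d=arm.snapshot(n); cv2.imwrite(f"pics/{n}{i}.png",p[:,:,::-1]); np.save(f"{n}{i}.npy",d); r[n]=(p,d)
    return r
def crop(n,i,x0,y0,x1,y1,s):
    p=cv2.imread(f"pics/{n}{i}.png")[y0:y1,x0:x1]
    cv2.imwrite(f"pics/{n}{i}c.png",cv2.resize(p,None,fx=s,fy=s,interpolation=cv2.INTER_CUBIC))
E
python3 - <<'E'
from h import *
p=cv2.imread("pics/top0.png");d=np.load("top0.npy");W=cloud("top",d)
hsv=cv2.cvtColor(p,cv2.COLOR_BGR2HSV)
m=((hsv[...,2]>110)&(hsv[...,1]<60)).astype(np.uint8)
n,l,s,c=cv2.connectedComponentsWithStats(m)
for i in range(1,n):
    x,y,w,h,a=s[i]
    if a>300 and 110<x and x+w<520 and 80<y<340:
        z=np.median(W[l==i][:,2]); print(c[i].round(),a,"z",z.round(4),rect(l==i,"top",0.024 if 300<x<400 else .013))
for uv in [(350,237),(466,226),(460,250),(230,243),(421,315),(300,300)]: print(uv,W[uv[1],uv[0]].round(4))
crop("top",0,310,180,500,285,4)
E
```

```text
[397. 127.] 1767 z 0.0447 [ 795.9 -171.7  165.    82.6  -88. ]
[310. 135.] 1466 z 0.0496 [780.1  50.3 128.5  89.4  89.3]
[469. 157.] 644 z 0.1018 [ 721.7 -357.3   79.    77.6  -50. ]
[265. 206.] 940 z 0.0116 [596.4 166.3 103.1  58.7  10.1]
[464. 227.] 2628 z 0.0754 [ 538.7 -336.8  192.6   96.1  -11. ]
[348. 239.] 779 z 0.0204 [516.1 -45.8 200.8 108.7  -7.9]
[194. 215.] 763 z 0.0118 [576.8 343.7  83.2  59.    2.9]
[230. 243.] 464 z 0.0155 [505.3 252.9  60.3  57.9  89.4]
[191. 285.] 1360 z 0.012 [400.3 349.8 142.7  59.2  -9.5]
[264. 279.] 1175 z 0.0119 [412.5 167.8 123.   58.8   1.6]
[422. 314.] 594 z 0.0295 [ 322.1 -221.9   92.    38.5   87.5]
(350, 237) [ 0.5149 -0.0477  0.0236]
(466, 226) [ 0.5295 -0.3146  0.1032]
(460, 250) [ 0.4759 -0.3073  0.0711]
(230, 243) [0.5035 0.2522 0.0169]
(421, 315) [ 0.3211 -0.2173  0.0307]
(300, 300) [0.36   0.0786 0.0025]
```

View pics/top0c.png

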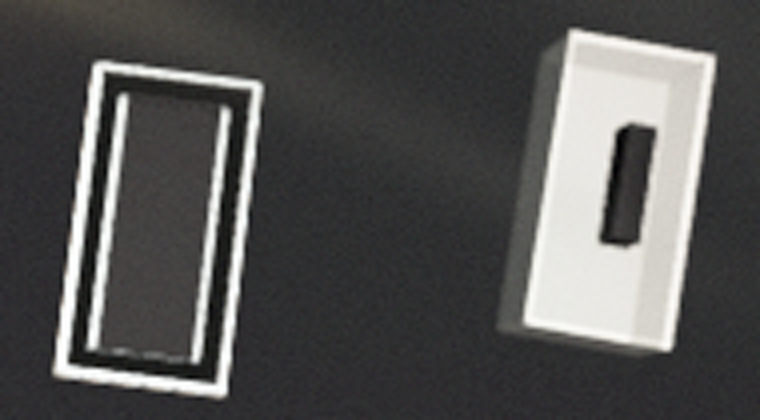

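```bash
cat >> h.py <<'E'
def plan(x,y,z,yawdeg):
    "shift in present tool axes (cm), spin (rad) to TCP target (mm, deg)"
    from scipy.spatial.transform import Rotation as Ro
    o=arm.observe(); R=Ro.from_euler("xyz",o["ee_rot"]).as_matrix()
    d=R.T@(np.array([x,y,z])/10-o["tool_pos"]*100)
    dy=(yawdeg-np.degrees(o["ee_rot"][2])+90)%180-90
    print("t",o["t"].round(2),"pos",(o["tool_pos"]*1000).round(1),"rpy",np.degrees(o["ee_rot"]).round(2),"q6",o["qpos"][5].round(2),"w",(o["gripper_width"]*1000).round(1),
     "F",o["wrist_force"].round(1)); print(" shift",d.round(2),"spin",np.radians(-dy).round(3),"rows>=",np.ceil(np.linalg.norm(d)/4.17))
E
python3 -c "
from h import *
plan(400.3,349.8,240,-9.5)"
```

```text
Traceback (most recent call last):
  File "h.py", line 34, in plan
    print("t",o["t"].round(2),"pos",(o["tool_pos"]*1000).round(1),"rpy",np.degrees(o["ee_rot"]).round(2),"q6",o["qpos"][5].round(2),"w",(o["gripper_width"]*1000).round(1),
              ^^^^^^^^^^^^
AttributeError: 'float' object has no attribute 'round'
```

```bash
sed -i 's/o\["t"\].round(2)/round(o["t"],2)/;s/(o\["gripper_width"\]\*1000).round(1)/round(o["gripper_width"]*1000,1)/' h.py
python3 -c "
from h import *
plan(400.3,349.8,240,-9.5)"
```

```text
t 0.1 pos [215.8 478.4 404. ] rpy [-179.92   -0.    155.72] q6 1.57 w 85.3 F [ 0.3  0.6 -0.4]
 shift [-22.1   -4.12  16.41] spin -0.258 rows>= 7.0
```

Emit:
servo_tool(motion=[{"x":-2.76,"y":-0.51,"z":2.05,"hand":1},{"x":-2.76,"y":-0.51,"z":2.05},{"x":-2.76,"y":-0.51,"z":2.05},{"x":-2.76,"y":-0.51,"z":2.05},{"x":-2.76,"y":-0.51,"z":2.05},{"x":-2.76,"y":-0.51,"z":2.05},{"x":-2.76,"y":-0.51,"z":2.05},{"x":-2.76,"y":-0.51,"z":2.05}])

```text
invalid input at $.motion[0]: expected keys x, y, z, spin, hand
```

Emit:
servo_tool(motion=[{"spin":-0.09},{"spin":-0.09},{"spin":-0.08},{"x":0}])

```text
invalid input at $.motion[0]: expected keys x, y, z, spin, hand
```

```bash
python3 -c "
from h import *
plan(400.3,349.8,172,-9.5)"
```

```text
t 0.1 pos [215.8 478.4 404. ] rpy [-179.92   -0.    155.72] q6 1.57 w 85.3 F [ 0.3  0.6 -0.4]
 shift [-22.1   -4.11  23.21] spin -0.258 rows>= 8.0
```

Emit:
servo_tool(motion=[{"x":-2.76,"y":-0.51,"z":2.05,"spin":0,"hand":1},{"x":-2.76,"y":-0.51,"z":2.05,"spin":0,"hand":1},{"x":-2.76,"y":-0.51,"z":2.05,"spin":0,"hand":1},{"x":-2.76,"y":-0.51,"z":2.05,"spin":0,"hand":1},{"x":-2.76,"y":-0.51,"z":2.05,"spin":0,"hand":1},{"x":-2.76,"y":-0.51,"z":2.05,"spin":0,"hand":1},{"x":-2.76,"y":-0.51,"z":2.05,"spin":0,"hand":1},{"x":-2.76,"y":-0.51,"z":2.05,"spin":0,"hand":1}])

```text
t: 0.77
tool_pos: [0.4012, 0.3494, 0.2395]
ee_rot: [-3.141, -0.0, 2.718]
wrist_force: [0.9, 1.0, 0.1]
gripper_width: 0.0853
gripper_force: 0.0
```

Emit:
servo_tool(motion=[{"x":0,"y":0,"z":0,"spin":-0.09,"hand":1},{"x":0,"y":0,"z":0,"spin":-0.09,"hand":1},{"x":0,"y":0,"z":0,"spin":-0.08,"hand":1},{"x":0,"y":0,"z":0,"spin":0,"hand":1},{"x":0,"y":0,"z":0,"spin":0,"hand":1}])

```text
t: 1.18
tool_pos: [0.4003, 0.3504, 0.2404]
ee_rot: [-3.141, -0.0, 2.975]
wrist_force: [0.1, 0.6, -0.3]
gripper_width: 0.0855
gripper_force: 0.0
```

```bash
python3 -c "
from h import *
plan(400.3,349.8,172,-9.5)"
```

```text
t 1.18 pos [400.3 350.4 240.4] rpy [-1.7997e+02 -2.0000e-02  1.7048e+02] q6 0.89 w 85.5 F [ 0.1  0.6 -0.3]
 shift [-0.01 -0.06  6.84] spin -0.0 rows>= 2.0
```

Emit:
servo_tool(motion=[{"x":0,"y":-0.05,"z":2.5,"spin":0,"hand":1},{"x":0,"y":0,"z":2.5,"spin":0,"hand":1},{"x":0,"y":0,"z":1.3,"spin":0,"hand":1},{"x":0,"y":0,"z":0.5,"spin":0,"hand":1},{"x":0,"y":0,"z":0,"spin":0,"hand":1}], grip_force=60)

```text
t: 1.6
tool_pos: [0.3997, 0.3498, 0.1715]
ee_rot: [-3.14, -0.002, 2.977]
wrist_force: [-0.2, -0.3, 0.6]
gripper_width: 0.0852
gripper_force: 0.0
```

Emit:
servo_tool(motion=[{"x":0,"y":0,"z":0,"spin":0,"hand":0},{"x":0,"y":0,"z":0,"spin":0,"hand":0},{"x":0,"y":0,"z":0,"spin":0,"hand":0},{"x":0,"y":0,"z":0,"spin":0,"hand":0},{"x":0,"y":0,"z":0,"spin":0,"hand":0},{"x":0,"y":0,"z":0,"spin":0,"hand":0},{"x":0,"y":0,"z":0,"spin":0,"hand":0},{"x":0,"y":0,"z":0,"spin":0,"hand":0}])

```text
t: 2.27
tool_pos: [0.4008, 0.3506, 0.1745]
ee_rot: [3.139, 0.002, 2.978]
wrist_force: [-1.7, 1.0, 6.0]
gripper_width: 0.0539
gripper_force: 63.8
```

Emit:
servo_tool(motion=[{"x":0,"y":0,"z":0,"spin":0,"hand":0.8},{"x":0,"y":0,"z":-0.25,"spin":0,"hand":0.8},{"x":0,"y":0,"z":-0.25,"spin":0,"hand":0.8},{"x":0,"y":0,"z":0,"spin":0,"hand":0.8}])

```text
t: 2.6
tool_pos: [0.4005, 0.3502, 0.1783]
ee_rot: [3.141, 0.0, 2.978]
wrist_force: [-0.2, 0.1, 0.3]
gripper_width: 0.0682
gripper_force: 0.0
```

Emit:
servo_tool(motion=[{"x":0,"y":0,"z":0,"spin":0,"hand":0},{"x":0,"y":0,"z":0,"spin":0,"hand":0},{"x":0,"y":0,"z":0,"spin":0,"hand":0},{"x":0,"y":0,"z":0,"spin":0,"hand":0},{"x":0,"y":0,"z":0,"spin":0,"hand":0},{"x":0,"y":0,"z":0,"spin":0,"hand":0}])

```text
t: 3.1
tool_pos: [0.4004, 0.3502, 0.1786]
ee_rot: [3.141, 0.001, 2.978]
wrist_force: [-0.5, -1.4, 7.4]
gripper_width: 0.0529
gripper_force: 61.3
```

```bash
python3 -c "
from h import *
plan(400.3,349.8,240,-9.5)"
```

```text
t 3.1 pos [400.4 350.2 178.6] rpy [1.7996e+02 4.0000e-02 1.7062e+02] q6 0.88 w 52.9 F [-0.5 -1.4  7.4]
 shift [ 0.   -0.03 -6.14] spin 0.002 rows>= 2.0
```

Emit:
servo_tool(motion=[{"x":0,"y":0,"z":-0.5,"spin":0,"hand":0},{"x":0,"y":0,"z":-1.5,"spin":0,"hand":0},{"x":0,"y":0,"z":-3,"spin":0,"hand":0},{"x":0,"y":0,"z":-1,"spin":0,"hand":0},{"x":0,"y":0,"z":0,"spin":0,"hand":0}])

```text
t: 3.52
tool_pos: [0.4012, 0.3508, 0.2404]
ee_rot: [3.138, 0.003, 2.978]
wrist_force: [0.2, -0.1, -1.1]
gripper_width: 0.0528
gripper_force: 63.3
```

```bash
python3 -c "
from h import *
plan(516.1,-45.8,260,-7.9)
grab(1,('scene','top')); crop('scene',1,380,150,540,270,5)"
```

```text
t 3.52 pos [401.2 350.8 240.4] rpy [179.77   0.19 170.61] q6 0.88 w 52.8 F [ 0.2 -0.1 -1.1]
 shift [-17.81 -37.25  -2.05] spin -0.026 rows>= 10.0
```

View pics/scene1c.png

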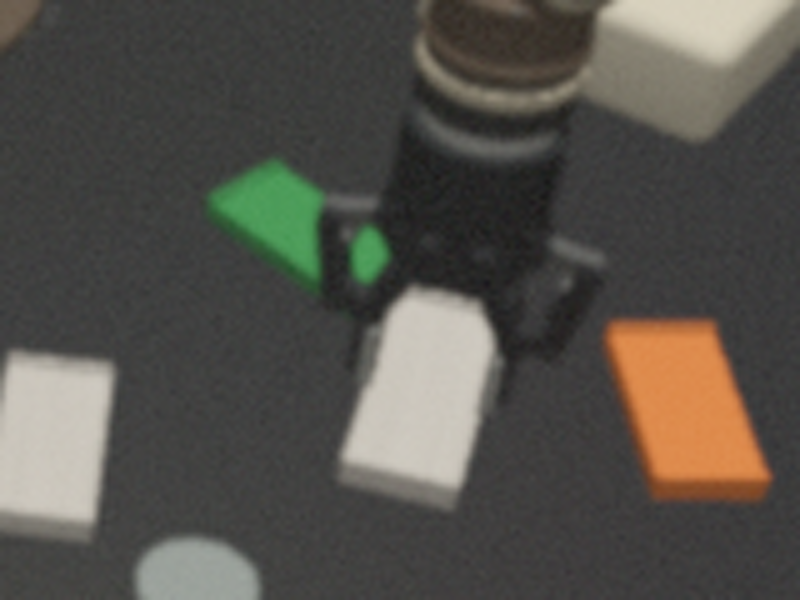

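```bash
python3 - <<'E'
from h import *
p=cv2.imread("pics/top1.png");W=cloud("top",np.load("top1.npy"));hsv=cv2.cvtColor(p,cv2.COLOR_BGR2HSV)
m=(hsv[...,2]>110)&(hsv[...,1]<60)&(abs(W[...,0]-.4)<.09)&(abs(W[...,1]-.35)<.06)&(W[...,2]>.04)
q=W[m]; print(len(q))
for lo,hi in((.33,.345),(.345,.36),(.44,.455),(.455,.48)):
    s=q[(q[:,0]>lo)&(q[:,0]<hi)]; print(lo,len(s),np.median(s,0).round(4) if len(s) else 0)
p=cv2.imread("pics/scene1.png");W=cloud("scene",np.load("scene1.npy"));hsv=cv2.cvtColor(p,cv2.COLOR_BGR2HSV)
m=(hsv[...,2]>150)&(hsv[...,1]<60)&(abs(W[...,0]-.4)<.09)&(abs(W[...,1]-.35)<.06)&(W[...,2]>.04)
q=W[m]; print(len(q))
for lo,hi in((.33,.4),(.41,.42),(.42,.43),(.43,.44),(.44,.455),(.455,.48)):
    s=q[(q[:,0]>lo)&(q[:,0]<hi)]; print(lo,len(s),np.median(s,0).round(4) if len(s) else 0)
E
```

```text
1182
0.33 121 [0.3385 0.354  0.0725]
0.345 173 [0.3524 0.3588 0.0716]
0.44 180 [0.4469 0.3426 0.0726]
0.455 173 [0.4632 0.3444 0.0725]
815
0.33 339 [0.3682 0.3549 0.0723]
0.41 74 [0.4156 0.351  0.0725]
0.42 65 [0.4248 0.3513 0.0726]
0.43 68 [0.4334 0.3461 0.0711]
0.44 93 [0.4477 0.3447 0.0722]
0.455 113 [0.4631 0.3449 0.0735]
```

```bash
python3 - <<'E'
from h import *
for n,roi in(("top",(310,180,390,290)),("scene",(255,210,345,300))):
    p=cv2.imread(f"pics/{n}0.png");hsv=cv2.cvtColor(p,cv2.COLOR_BGR2HSV)
    m=np.zeros((480,640),np.uint8);x0,y0,x1,y1=roi
    m[y0:y1,x0:x1]=((hsv[...,2]>120)&(hsv[...,1]<60))[y0:y1,x0:x1]
    m=cv2.morphologyEx(m,cv2.MORPH_CLOSE,np.ones((2,2),np.uint8)) if n=="scene" else m
    cs,h=cv2.findContours(m,cv2.RETR_CCOMP,1)
    for c in cs:
        if cv2.contourArea(c)>60 or len(c)>40:
            for z in(.024,.026):
                w=(ray(n,c[:,0],z)[:,:2]*1000).astype(np.float32);(x,y),s,a=cv2.minAreaRect(w);print(n,z,len(c),round(x,1),round(y,1),np.round(s,1),round(a,1))
E
```

```text
top 0.024 128 511.2 -78.0 [  6.9 159. ] 82.2
top 0.026 128 511.0 -77.9 [  6.9 158.7] 82.2
top 0.024 130 520.7 -14.2 [  7.4 161.9] 82.2
top 0.026 130 520.4 -14.1 [  7.4 161.7] 82.2
top 0.024 239 516.0 -45.8 [108.5 200.4] 82.2
top 0.026 239 515.8 -45.7 [108.3 200.1] 82.2
top 0.024 220 517.0 -46.7 [ 96.9 189.4] 82.1
top 0.026 220 516.8 -46.6 [ 96.8 189.1] 82.1
scene 0.024 84 532.7 -11.6 [  8.5 153.5] 81.8
scene 0.026 84 534.6 -11.1 [  8.5 153.2] 81.8
scene 0.024 190 530.4 -42.2 [115.6 217.4] 81.9
scene 0.026 190 532.3 -41.7 [115.3 217. ] 81.9
scene 0.024 160 523.2 -44.7 [ 95.2 186.2] 81.9
scene 0.026 160 525.2 -44.1 [ 95.  185.8] 81.9
```

```bash
python3 - <<'E'
from h import *
p=cv2.imread("pics/scene0.png");hsv=cv2.cvtColor(p,cv2.COLOR_BGR2HSV)
m=((hsv[...,2]>140)&(hsv[...,1]<50)).astype(np.uint8)
n,l,s,c=cv2.connectedComponentsWithStats(m)
for i in range(1,n):
    x,y,w,h,a=s[i]
    if a>300 and 360<x<480 and 210<y<310: print(c[i].round(),a,rect(l==i,"scene",.013))
W=cloud("scene",np.load("scene0.npy"));T=cloud("top",np.load("top0.npy"))
for X,n in((W,"scene"),(T,"top")):
  for nm,(cx,cy,yaw,zlo,zhi) in dict(b=(.4125,.168,1.6,.008,.02),c=(.596,.166,10.1,.008,.02),base=(.516,-.046,-7.9,.0225,.035)).items():
    r=X[(abs(X[...,0]-cx)<.13)&(abs(X[...,1]-cy)<.085)&(X[...,2]>zlo)&(X[...,2]<zhi)]
    (x,y),sz,a=cv2.minAreaRect((r[:,:2]*1000).astype(np.float32)); print(n,nm,len(r),round(x,1),round(y,1),np.round(sz,1),round(a,1))
E
```

```text
[389. 237.] 708 [414.1 166.6 124.3  57.3   1.4]
[460. 244.] 869 [403.1 348.9 145.1  57.5  -9.2]
[419. 266.] 307 [504.9 251.5  55.9  54.4   5.6]
[379. 289.] 793 [598.4 164.3 101.7  57.8  10.8]
[455. 294.] 661 [578.6 342.4  83.3  56.6   2.8]
scene b 823 447.1 194.8 [189.  110.7] 3.2
scene c 976 563.3 187.8 [116.3 190.9] 82.4
scene base 1126 521.1 -46.9 [105.  198.4] 82.6
top b 1238 437.1 176.1 [229.9 123.4] 17.1
top c 1125 593.4 191.5 [251.7 118.9] 0.0
top base 1742 518.0 -45.2 [103.7 195.9] 82.1
```

Emit:
servo_tool(motion=[{"x":-1.5,"y":-3.1,"z":-0.2,"spin":0,"hand":0},{"x":-1.5,"y":-3.1,"z":-0.2,"spin":0,"hand":0},{"x":-1.5,"y":-3.1,"z":-0.2,"spin":0,"hand":0},{"x":-1.5,"y":-3.1,"z":-0.2,"spin":0,"hand":0},{"x":-1.5,"y":-3.1,"z":-0.2,"spin":0,"hand":0},{"x":-1.5,"y":-3.1,"z":0,"spin":0,"hand":0},{"x":-1.5,"y":-3.1,"z":0,"spin":0,"hand":0},{"x":-1.5,"y":-3.1,"z":0,"spin":0,"hand":0}])

```text
t: 4.28
tool_pos: [0.4778, 0.0841, 0.2459]
ee_rot: [-3.141, -0.002, 2.978]
wrist_force: [0.9, 0.7, -1.5]
gripper_width: 0.053
gripper_force: 63.4
```

Emit:
servo_tool(motion=[{"x":-1.5,"y":-3.1,"z":0,"spin":0,"hand":0},{"x":-1.5,"y":-3.1,"z":0,"spin":0,"hand":0},{"x":-1.5,"y":-3.1,"z":0,"spin":0,"hand":0},{"x":-1.35,"y":-3.15,"z":0,"spin":0,"hand":0},{"x":0,"y":0,"z":0,"spin":-0.026,"hand":0},{"x":0,"y":0,"z":0,"spin":0,"hand":0},{"x":0,"y":0,"z":0,"spin":0,"hand":0}])

```text
t: 4.87
tool_pos: [0.5151, -0.0468, 0.246]
ee_rot: [3.141, -0.003, 3.002]
wrist_force: [-0.1, 0.0, -1.2]
gripper_width: 0.053
gripper_force: 63.5
```

```bash
python3 -c "
from h import *
plan(516.5,-46,210,-7.9)
grab(2)
p=cv2.imread('pics/top2.png');crop('top',2,290,160,410,300,4)"
```

```text
t 4.87 pos [515.1 -46.8 246. ] rpy [ 1.7999e+02 -1.7000e-01  1.7202e+02] q6 0.05 w 53.0 F [-0.1  0.  -1.2]
 shift [-0.14  0.09  3.6 ] spin -0.001 rows>= 1.0
```

View pics/top2c.png

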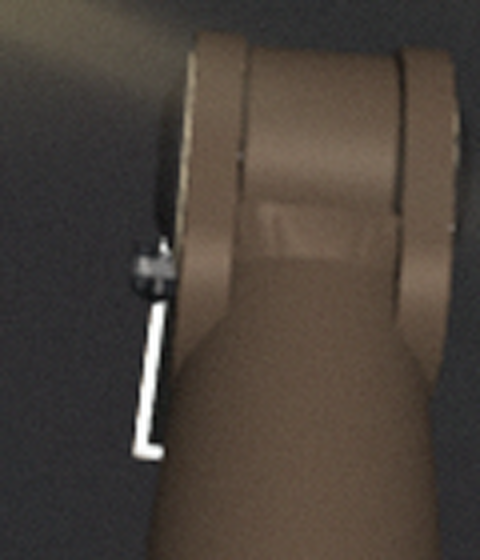

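Emit:
servo_tool(motion=[{"x":-0.14,"y":0.09,"z":1.5,"spin":0,"hand":0},{"x":0,"y":0,"z":1.5,"spin":0,"hand":0},{"x":0,"y":0,"z":0.6,"spin":0,"hand":0},{"x":0,"y":0,"z":0.3,"spin":0,"hand":0},{"x":0,"y":0,"z":0.1,"spin":0,"hand":0},{"x":0,"y":0,"z":0,"spin":0,"hand":0},{"x":0,"y":0,"z":0,"spin":0,"hand":0}])

```text
t: 5.5
tool_pos: [0.5174, -0.0456, 0.2083]
ee_rot: [3.142, 0.001, 3.004]
wrist_force: [-0.1, -0.1, 0.5]
gripper_width: 0.053
gripper_force: 63.5
```

Emit:
servo_tool(motion=[{"x":0,"y":0,"z":0.1,"spin":0,"hand":0},{"x":0,"y":0,"z":0,"spin":0,"hand":0}])

```text
t: 5.67
tool_pos: [0.5174, -0.0459, 0.2071]
ee_rot: [3.142, 0.001, 3.004]
wrist_force: [0.1, 0.2, -1.8]
gripper_width: 0.053
gripper_force: 63.5
```

```bash
python3 -c "
from h import *
plan(516.5,-46,205,-7.9)
"
```

```text
t 5.67 pos [517.4 -45.9 207.1] rpy [1.800e+02 5.000e-02 1.721e+02] q6 0.05 w 53.0 F [ 0.1  0.2 -1.8]
 shift [ 0.08 -0.03  0.21] spin 0.0 rows>= 1.0
```

Emit:
servo_tool(motion=[{"x":0.08,"y":-0.03,"z":0.15,"spin":0,"hand":0},{"x":0,"y":0,"z":0.1,"spin":0,"hand":0},{"x":0,"y":0,"z":0,"spin":0,"hand":0},{"x":0,"y":0,"z":0,"spin":0,"hand":0}])

```text
t: 6.0
tool_pos: [0.5163, -0.0461, 0.2042]
ee_rot: [-3.141, 0.0, 3.004]
wrist_force: [-0.7, -0.4, -0.1]
gripper_width: 0.0526
gripper_force: 63.6
```

Emit:
servo_tool(motion=[{"x":0,"y":0,"z":0.1,"spin":0,"hand":0},{"x":0,"y":0,"z":0,"spin":0,"hand":0},{"x":0,"y":0,"z":0,"spin":0,"hand":0}])

```text
t: 6.25
tool_pos: [0.5164, -0.0461, 0.2034]
ee_rot: [-3.141, 0.0, 3.004]
wrist_force: [0.7, -0.9, 0.6]
gripper_width: 0.0531
gripper_force: 63.9
```

Emit:
servo_tool(motion=[{"x":0,"y":0,"z":0,"spin":0,"hand":0.85},{"x":0,"y":0,"z":0,"spin":0,"hand":0.85},{"x":0,"y":0,"z":0,"spin":0,"hand":0.85},{"x":0,"y":0,"z":0,"spin":0,"hand":0.85},{"x":0,"y":0,"z":-2,"spin":0,"hand":0.85},{"x":0,"y":0,"z":-3,"spin":0,"hand":0.85},{"x":0,"y":0,"z":-3,"spin":0,"hand":0},{"x":0,"y":0,"z":-3,"spin":0,"hand":0}])

```text
t: 6.92
tool_pos: [0.5161, -0.046, 0.3142]
ee_rot: [3.142, -0.001, 3.004]
wrist_force: [0.2, 0.8, -0.4]
gripper_width: 0.0499
gripper_force: 0.0
```

Emit:
servo_tool(motion=[{"x":0,"y":0,"z":0,"spin":0,"hand":0},{"x":0,"y":0,"z":0,"spin":0,"hand":0},{"x":0,"y":0,"z":0,"spin":0,"hand":0},{"x":0,"y":0,"z":0,"spin":0,"hand":0}])

```text
t: 7.25
tool_pos: [0.5159, -0.046, 0.3118]
ee_rot: [-3.142, -0.002, 3.004]
wrist_force: [0.6, -0.2, -0.4]
gripper_width: 0.0005
gripper_force: 0.0
```

```bash
python3 -c "
from h import *
grab(3,('scene',)); crop('scene',3,240,150,370,290,4)
plan(516.5,-46,230,-7.9)"
```

```text
t 7.3 pos [515.9 -46.  311.7] rpy [-1.7999e+02 -1.5000e-01  1.7211e+02] q6 0.05 w -0.2 F [ 0.5 -0.4 -0. ]
 shift [-0.08  0.01  8.17] spin 0.0 rows>= 2.0
```

View pics/scene3c.png

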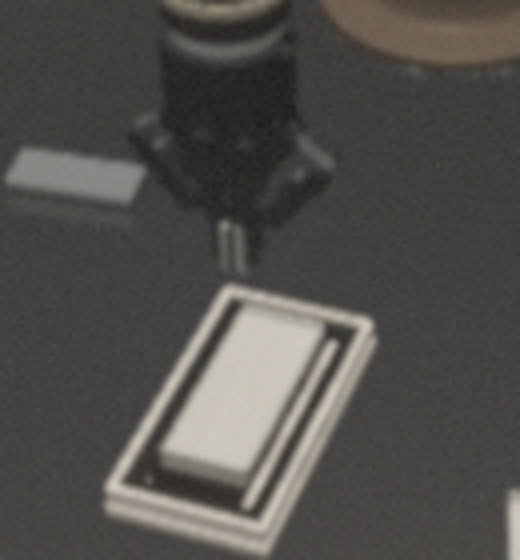

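Emit:
servo_tool(motion=[{"x":-0.05,"y":0,"z":3,"spin":0,"hand":0},{"x":0,"y":0,"z":3,"spin":0,"hand":0},{"x":0,"y":0,"z":2.3,"spin":0,"hand":0},{"x":0,"y":0,"z":0.5,"spin":0,"hand":0},{"x":0,"y":0,"z":0.5,"spin":0,"hand":0},{"x":0,"y":0,"z":0,"spin":0,"hand":0},{"x":0,"y":0,"z":0,"spin":0,"hand":0}])

```text
t: 7.88
tool_pos: [0.5173, -0.0462, 0.2211]
ee_rot: [3.142, 0.001, 3.004]
wrist_force: [-0.2, -0.7, 0.0]
gripper_width: 0.0002
gripper_force: 0.0
```

Emit:
servo_tool(motion=[{"x":0,"y":0,"z":0.2,"spin":0,"hand":0},{"x":0,"y":0,"z":0.2,"spin":0,"hand":0},{"x":0,"y":0,"z":0,"spin":0,"hand":0},{"x":0,"y":0,"z":0,"spin":0,"hand":0}])

```text
t: 8.22
tool_pos: [0.5169, -0.0461, 0.2166]
ee_rot: [3.142, 0.001, 3.004]
wrist_force: [-0.1, -0.2, 0.5]
gripper_width: 0.0
gripper_force: 0.0
```

Emit:
servo_tool(motion=[{"x":0,"y":0,"z":0.2,"spin":0,"hand":0},{"x":0,"y":0,"z":0.2,"spin":0,"hand":0},{"x":0,"y":0,"z":0,"spin":0,"hand":0},{"x":0,"y":0,"z":0,"spin":0,"hand":0}])

```text
t: 8.55
tool_pos: [0.5167, -0.0461, 0.212]
ee_rot: [-3.142, -0.0, 3.004]
wrist_force: [1.3, -0.9, -0.8]
gripper_width: 0.0002
gripper_force: 0.0
```

Emit:
servo_tool(motion=[{"x":0,"y":0,"z":0.2,"spin":0,"hand":0},{"x":0,"y":0,"z":0.2,"spin":0,"hand":0},{"x":0,"y":0,"z":0,"spin":0,"hand":0},{"x":0,"y":0,"z":0,"spin":0,"hand":0}])

```text
t: 8.88
tool_pos: [0.517, -0.0461, 0.2086]
ee_rot: [3.142, 0.001, 3.004]
wrist_force: [-1.0, 0.4, 4.8]
gripper_width: -0.0001
gripper_force: 2.6
```

Emit:
servo_tool(motion=[{"x":0,"y":0,"z":0.1,"spin":0,"hand":0},{"x":0,"y":0,"z":0.1,"spin":0,"hand":0},{"x":0,"y":0,"z":0,"spin":0,"hand":0},{"x":0,"y":0,"z":0,"spin":0,"hand":0}])

```text
t: 9.22
tool_pos: [0.5169, -0.0461, 0.2071]
ee_rot: [3.142, 0.001, 3.004]
wrist_force: [-3.1, 0.0, 8.6]
gripper_width: -0.0
gripper_force: 4.4
```

Emit:
servo_tool(motion=[{"x":0,"y":0,"z":0.08,"spin":0,"hand":0},{"x":0,"y":0,"z":0,"spin":0,"hand":0},{"x":0,"y":0,"z":0,"spin":0,"hand":0},{"x":0,"y":0,"z":0,"spin":0,"hand":0}])

```text
t: 9.55
tool_pos: [0.5169, -0.0461, 0.2066]
ee_rot: [3.142, 0.001, 3.004]
wrist_force: [-3.5, 0.1, 9.6]
gripper_width: 0.0
gripper_force: 5.2
```

Emit:
servo_tool(motion=[{"x":0,"y":0,"z":-0.3,"spin":0,"hand":0},{"x":0,"y":0,"z":-0.5,"spin":0,"hand":0},{"x":0,"y":0,"z":-2,"spin":0,"hand":0},{"x":0,"y":0,"z":-3,"spin":0,"hand":1},{"x":0,"y":0,"z":0,"spin":0,"hand":1},{"x":0,"y":0,"z":0,"spin":0,"hand":1}])

```text
t: 10.05
tool_pos: [0.5175, -0.0462, 0.265]
ee_rot: [3.141, 0.003, 3.004]
wrist_force: [0.3, 0.4, 1.0]
gripper_width: 0.0358
gripper_force: 0.0
```

```bash
python3 -c "
from h import *
plan(412.5,167.8,240,1.6)"
```

```text
t 10.05 pos [517.5 -46.2 265. ] rpy [179.99   0.2  172.11] q6 0.05 w 35.8 F [0.3 0.4 1. ]
 shift [13.35 19.75  2.46] spin -0.166 rows>= 6.0
```

Emit:
servo_tool(motion=[{"x":1.9,"y":2.82,"z":0.35,"spin":0,"hand":1},{"x":1.9,"y":2.82,"z":0.35,"spin":0,"hand":1},{"x":1.9,"y":2.82,"z":0.35,"spin":0,"hand":1},{"x":1.9,"y":2.82,"z":0.35,"spin":0,"hand":1},{"x":1.9,"y":2.82,"z":0.35,"spin":0,"hand":1},{"x":1.9,"y":2.82,"z":0.35,"spin":0,"hand":1},{"x":1.95,"y":2.82,"z":0.35,"spin":0,"hand":1},{"x":0,"y":0,"z":0,"spin":-0.08,"hand":1}])

```text
t: 10.72
tool_pos: [0.4088, 0.171, 0.2371]
ee_rot: [3.141, -0.004, 3.089]
wrist_force: [-0.3, -0.3, 0.0]
gripper_width: 0.0858
gripper_force: 0.0
```

Emit:
servo_tool(motion=[{"x":0,"y":0,"z":0,"spin":-0.086,"hand":1},{"x":0,"y":0,"z":0,"spin":0,"hand":1},{"x":0,"y":0,"z":0,"spin":0,"hand":1}])

```text
t: 10.97
tool_pos: [0.4113, 0.1677, 0.238]
ee_rot: [-3.141, -0.001, -3.115]
wrist_force: [0.7, -0.2, -0.3]
gripper_width: 0.0855
gripper_force: 0.0
```

```bash
cat >> h.py <<'E'
def check(i):
    "top view: stack, loose plates, cover"
    p,d=grab(i)["top"]; p=p[:,:,::-1]; hsv=cv2.cvtColor(p,cv2.COLOR_BGR2HSV)
    m=((hsv[...,2]>110)&(hsv[...,1]<60)).astype(np.uint8); W=cloud("top",d)
    n,l,s,c=cv2.connectedComponentsWithStats(m)
    for k in range(1,n):
        x,y,w,h,a=s[k]
        if a>200 and 110<x and x+w<520 and 80<y<340 and y+h<400:
            z=np.median(W[l==k][:,2]); st=320<c[k][0]<380 and 190<c[k][1]<290
            print(c[k].round(),a,"z",z.round(4),rect(l==k,"top",z if st or z<.02 else .076),"STACK" if st else "")
E
python3 -c "
from h import *
plan(412.5,167.8,176.5,1.6)
check(4); crop('top',4,300,170,400,290,5)"
```

```text
t 10.97 pos [411.3 167.7 238. ] rpy [-1.7997e+02 -8.0000e-02 -1.7850e+02] q6 0.36 w 85.5 F [ 0.7 -0.2 -0.3]
 shift [-0.13  0.01  6.15] spin -0.002 rows>= 2.0
[397. 127.] 1760 z 0.0449 [ 778.8 -163.6  158.2   78.9  -88. ] 
[310. 135.] 1467 z 0.0496 [760.3  49.  122.1  84.9  89.3] 
[469. 157.] 642 z 0.1026 [ 704.8 -338.3   75.1   73.8  -50. ] 
[265. 206.] 940 z 0.012 [596.5 166.4 103.1  58.8  10.1] 
[464. 227.] 2629 z 0.0755 [ 530.7 -318.8  183.4   91.4  -11. ] 
[348. 239.] 784 z 0.0205 [516.4 -46.  201.5 109.   -7.9] STACK
[194. 215.] 763 z 0.0118 [577.  344.   83.3  59.    2.9] 
[349. 236.] 1709 z 0.0361 [515.  -45.4 160.3  71.   -7.8] STACK
[422. 314.] 591 z 0.0296 [ 325.2 -209.7   87.3   36.3   87.5]
```

View pics/top4c.png

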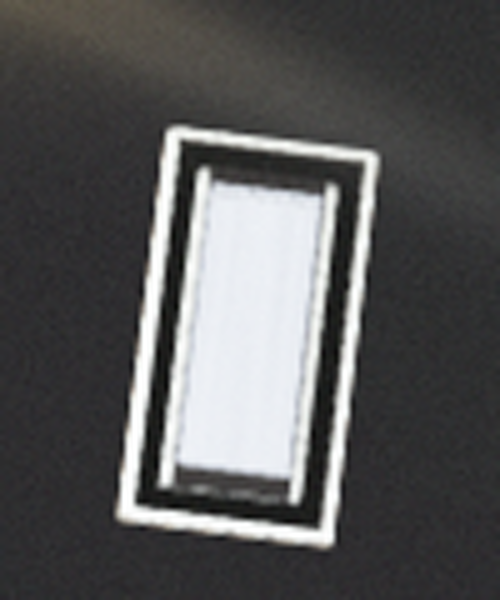

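```bash
cat >> h.py <<'E'
def stack(i,z):
    p=cv2.imread(f"pics/top{i}.png").astype(int); m=np.zeros((480,640),np.uint8)
    s=cv2.GaussianBlur(p.astype(np.uint8),(3,3),0).astype(int)
    m[190:285,320:380]=((s[...,0]-s[...,2]>4)&(s[...,1]>150))[190:285,320:380]
    m=cv2.morphologyEx(m,cv2.MORPH_OPEN,np.ones((7,7),np.uint8))
    print("stack top",rect(m,"top",z),m.sum())
E
python3 -c "
from h import *
stack(4,.0385)
p=cv2.imread('pics/top4.png');print(p[235,335:366].tolist())
print(p[200:285:1,350,1].tolist()); print(p[200:270,265].mean(0))"
```

```text
stack top [517.1 -45.7 141.   59.2  -7.7] 1349
[[150, 152, 150], [238, 240, 239], [226, 228, 226], [207, 200, 196], [240, 234, 231], [241, 235, 232], [244, 238, 235], [243, 238, 236], [244, 239, 235], [242, 237, 233], [243, 237, 234], [244, 239, 235], [242, 236, 233], [243, 237, 235], [243, 237, 233], [243, 238, 235], [244, 239, 235], [245, 239, 237], [244, 239, 235], [242, 237, 233], [241, 236, 233], [244, 239, 236], [243, 238, 235], [242, 236, 234], [242, 237, 233], [241, 236, 232], [199, 189, 186], [225, 228, 226], [233, 236, 234], [132, 138, 134], [29, 30, 30]]
[54, 42, 38, 41, 56, 61, 61, 161, 206, 230, 240, 239, 239, 240, 239, 241, 240, 238, 239, 238, 238, 239, 238, 240, 239, 239, 239, 239, 239, 239, 239, 238, 239, 239, 238, 238, 238, 239, 239, 237, 239, 239, 238, 239, 238, 240, 238, 240, 239, 239, 240, 240, 239, 240, 239, 239, 240, 240, 241, 239, 239, 239, 239, 238, 196, 93, 65, 68, 95, 93, 49, 29, 30, 32, 203, 249, 242, 158, 50, 45, 47, 46, 43, 48, 45]
[143.5        141.28571429 139.4       ]
```

Emit:
servo_tool(motion=[{"x":-0.13,"y":0,"z":2.5,"spin":0,"hand":1},{"x":0,"y":0,"z":2.5,"spin":0,"hand":1},{"x":0,"y":0,"z":0.9,"spin":0,"hand":1},{"x":0,"y":0,"z":0.1,"spin":0,"hand":1},{"x":0,"y":0,"z":0,"spin":0,"hand":1}])

```text
t: 11.43
tool_pos: [0.4129, 0.1674, 0.1787]
ee_rot: [-3.141, -0.001, -3.115]
wrist_force: [-0.3, 1.0, 0.9]
gripper_width: 0.0855
gripper_force: 0.0
```

Emit:
servo_tool(motion=[{"x":0,"y":0,"z":0,"spin":0,"hand":0},{"x":0,"y":0,"z":0,"spin":0,"hand":0},{"x":0,"y":0,"z":0,"spin":0,"hand":0},{"x":0,"y":0,"z":0,"spin":0,"hand":0},{"x":0,"y":0,"z":0,"spin":0,"hand":0},{"x":0,"y":0,"z":0,"spin":0,"hand":0},{"x":0,"y":0,"z":0,"spin":0,"hand":0}])

```text
t: 12.02
tool_pos: [0.4136, 0.168, 0.1809]
ee_rot: [3.141, 0.003, -3.114]
wrist_force: [-3.0, -1.5, 11.1]
gripper_width: 0.051
gripper_force: 60.3
```

Emit:
servo_tool(motion=[{"x":0,"y":0,"z":-0.5,"spin":0,"hand":0},{"x":0,"y":0,"z":-1.5,"spin":0,"hand":0},{"x":0,"y":0,"z":-3,"spin":0,"hand":0},{"x":0,"y":0,"z":-1.5,"spin":0,"hand":0},{"x":0,"y":0,"z":0,"spin":0,"hand":0},{"x":0,"y":0,"z":0,"spin":0,"hand":0}])

```text
t: 12.52
tool_pos: [0.4134, 0.168, 0.2448]
ee_rot: [3.141, 0.002, -3.113]
wrist_force: [-0.2, 0.3, -1.4]
gripper_width: 0.0512
gripper_force: 62.3
```

```bash
cat >> h.py <<'E'
def held(i):
    "held plate seen by the scene camera: height of its top, tilt"
    o=arm.observe(); p,d=grab(i,("scene",))["scene"]; W=cloud("scene",d); hsv=cv2.cvtColor(p[:,:,::-1].copy(),cv2.COLOR_BGR2HSV)
    tp=o["tool_pos"]; m=(hsv[...,2]>150)&(hsv[...,1]<60)&(np.hypot(W[...,0]-tp[0],W[...,1]-tp[1])<.08)&(W[...,2]>.04)&(W[...,2]<tp[2]-.12)
    q=W[m]; A=np.c_[q[:,0]-tp[0],q[:,1]-tp[1],np.ones(len(q))]
    z=np.percentile(q[:,2],[10,50,90]); s=np.linalg.lstsq(A,q[:,2],rcond=None)[0]
    print("held",len(q),"z",z.round(4),"TCP-top",(tp[2]-z[1]).round(4),"slope xy",s[:2].round(3),"mean xy",q[:,:2].mean(0).round(4))
E
python3 -c "
from h import *
held(5)
plan(516.5,-46,262,-7.9)"
```

```text
held 646 z [0.0718 0.0741 0.0769] TCP-top 0.1708 slope xy [ 0.009 -0.007] mean xy [0.416  0.1674]
t 12.57 pos [412.9 167.8 243.7] rpy [ 1.7999e+02  2.0000e-02 -1.7839e+02] q6 0.36 w 50.3 F [-0.4 -1.1 -1.9]
 shift [ -9.75 -21.66  -1.83] spin 0.166 rows>= 6.0
```

Emit:
servo_tool(motion=[{"x":-1.4,"y":-3.09,"z":-0.26,"spin":0,"hand":0},{"x":-1.4,"y":-3.09,"z":-0.26,"spin":0,"hand":0},{"x":-1.4,"y":-3.09,"z":-0.26,"spin":0,"hand":0},{"x":-1.4,"y":-3.09,"z":-0.26,"spin":0,"hand":0},{"x":-1.4,"y":-3.09,"z":-0.26,"spin":0,"hand":0},{"x":-1.4,"y":-3.09,"z":-0.26,"spin":0,"hand":0},{"x":-1.4,"y":-3.1,"z":-0.26,"spin":0,"hand":0},{"x":0,"y":0,"z":0,"spin":0.083,"hand":0}])

```text
t: 13.23
tool_pos: [0.5189, -0.0499, 0.2608]
ee_rot: [-3.14, 0.0, 3.082]
wrist_force: [-0.1, 0.2, -1.4]
gripper_width: 0.0506
gripper_force: 62.5
```

Emit:
servo_tool(motion=[{"x":0,"y":0,"z":0,"spin":0.083,"hand":0},{"x":0,"y":0,"z":0,"spin":0,"hand":0},{"x":0,"y":0,"z":0,"spin":0,"hand":0}])

```text
t: 13.48
tool_pos: [0.5166, -0.0458, 0.2606]
ee_rot: [-3.142, -0.003, 3.006]
wrist_force: [-0.2, 0.1, -1.0]
gripper_width: 0.0509
gripper_force: 62.4
```

```bash
python3 -c "
from h import *
held(6)
plan(517.5,-46,222,-7.9)"
```

```text
held 654 z [0.0859 0.09   0.0928] TCP-top 0.1706 slope xy [-0.051 -0.012] mean xy [ 0.5301 -0.0493]
t 13.53 pos [516.6 -45.6 260.9] rpy [-1.8000e+02 -1.2000e-01  1.7225e+02] q6 0.05 w 50.5 F [-0.1  0.1 -1.2]
 shift [-0.1  -0.03  3.89] spin 0.003 rows>= 1.0
```

Emit:
servo_tool(motion=[{"x":-0.05,"y":-0.03,"z":1.5,"spin":0,"hand":0},{"x":0,"y":0,"z":1.5,"spin":0,"hand":0},{"x":0,"y":0,"z":0.6,"spin":0,"hand":0},{"x":0,"y":0,"z":0.3,"spin":0,"hand":0},{"x":0,"y":0,"z":0,"spin":0,"hand":0},{"x":0,"y":0,"z":0,"spin":0,"hand":0}])

```text
t: 14.03
tool_pos: [0.5176, -0.0459, 0.2235]
ee_rot: [3.142, 0.0, 3.005]
wrist_force: [-0.4, -1.2, -0.9]
gripper_width: 0.0507
gripper_force: 62.5
```

Emit:
servo_tool(motion=[{"x":0,"y":0,"z":0.15,"spin":0,"hand":0},{"x":0,"y":0,"z":0,"spin":0,"hand":0},{"x":0,"y":0,"z":0,"spin":0,"hand":0}])

```text
t: 14.28
tool_pos: [0.5177, -0.0461, 0.2221]
ee_rot: [3.142, 0.001, 3.004]
wrist_force: [0.0, 0.0, -0.9]
gripper_width: 0.0504
gripper_force: 62.5
```

Emit:
servo_tool(motion=[{"x":0,"y":0,"z":0.1,"spin":0,"hand":0},{"x":0,"y":0,"z":0,"spin":0,"hand":0},{"x":0,"y":0,"z":0,"spin":0,"hand":0}])

```text
t: 14.53
tool_pos: [0.5175, -0.0462, 0.2206]
ee_rot: [3.142, 0.0, 3.004]
wrist_force: [-0.2, -0.3, -1.4]
gripper_width: 0.0506
gripper_force: 62.5
```

Emit:
servo_tool(motion=[{"x":0,"y":0,"z":0.1,"spin":0,"hand":0},{"x":0,"y":0,"z":0.1,"spin":0,"hand":0},{"x":0,"y":0,"z":0,"spin":0,"hand":0},{"x":0,"y":0,"z":0,"spin":0,"hand":0}])

```text
t: 14.87
tool_pos: [0.5175, -0.0462, 0.2185]
ee_rot: [3.142, -0.0, 3.004]
wrist_force: [-0.0, -0.2, -0.3]
gripper_width: 0.0504
gripper_force: 62.8
```

Emit:
servo_tool(motion=[{"x":0,"y":0,"z":0.1,"spin":0,"hand":0},{"x":0,"y":0,"z":0,"spin":0,"hand":0},{"x":0,"y":0,"z":0,"spin":0,"hand":0}])

```text
t: 15.12
tool_pos: [0.5176, -0.0461, 0.2178]
ee_rot: [3.142, 0.0, 3.004]
wrist_force: [-0.1, 0.7, 1.3]
gripper_width: 0.0506
gripper_force: 64.2
```

Emit:
servo_tool(motion=[{"x":0,"y":0,"z":0,"spin":0,"hand":0.85},{"x":0,"y":0,"z":0,"spin":0,"hand":0.85},{"x":0,"y":0,"z":0,"spin":0,"hand":0.85},{"x":0,"y":0,"z":0,"spin":0,"hand":0.85},{"x":0,"y":0,"z":-1,"spin":0,"hand":0.85},{"x":0,"y":0,"z":-2,"spin":0,"hand":0.85},{"x":0,"y":0,"z":-2,"spin":0,"hand":0},{"x":0,"y":0,"z":0,"spin":0,"hand":0}])

```text
t: 15.78
tool_pos: [0.5187, -0.0462, 0.2721]
ee_rot: [3.141, 0.006, 3.004]
wrist_force: [1.4, 0.3, 1.2]
gripper_width: 0.0501
gripper_force: 0.0
```

Emit:
servo_tool(motion=[{"x":0,"y":0,"z":0,"spin":0,"hand":0},{"x":0,"y":0,"z":0,"spin":0,"hand":0},{"x":0,"y":0,"z":0,"spin":0,"hand":0},{"x":0,"y":0,"z":0,"spin":0,"hand":0}])

```text
t: 16.12
tool_pos: [0.5172, -0.0461, 0.2667]
ee_rot: [-3.142, -0.002, 3.004]
wrist_force: [0.5, 0.0, -0.9]
gripper_width: 0.001
gripper_force: 0.0
```

```bash
python3 -c "
from h import *
grab(7,('scene',)); crop('scene',7,240,170,370,290,4)
plan(516.5,-46,223,-7.9)"
```

```text
t 16.17 pos [517.2 -46.1 266.8] rpy [-1.800e+02 -9.000e-02  1.721e+02] q6 0.05 w 0.2 F [0.3 0.7 0.2]
 shift [0.07 0.   4.38] spin 0.0 rows>= 2.0
```

View pics/scene7c.png

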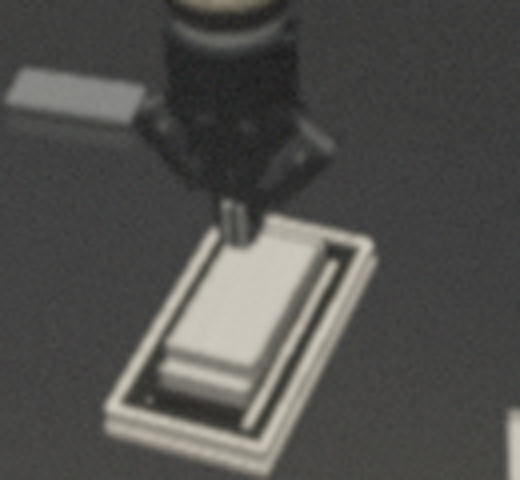

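Plate b lies flat, centred between the lips of a (step at the near end around (205,370)). Now pressing.

Emit:
servo_tool(motion=[{"x":0,"y":0,"z":2,"spin":0,"hand":0},{"x":0,"y":0,"z":1.5,"spin":0,"hand":0},{"x":0,"y":0,"z":0.7,"spin":0,"hand":0},{"x":0,"y":0,"z":0.2,"spin":0,"hand":0},{"x":0,"y":0,"z":0.2,"spin":0,"hand":0},{"x":0,"y":0,"z":0.2,"spin":0,"hand":0},{"x":0,"y":0,"z":0,"spin":0,"hand":0},{"x":0,"y":0,"z":0,"spin":0,"hand":0}])

```text
t: 16.83
tool_pos: [0.5176, -0.0461, 0.2205]
ee_rot: [3.142, 0.001, 3.004]
wrist_force: [-2.8, 0.6, 4.7]
gripper_width: -0.0
gripper_force: 2.3
```

Emit:
servo_tool(motion=[{"x":0,"y":0,"z":0.1,"spin":0,"hand":0},{"x":0,"y":0,"z":0.1,"spin":0,"hand":0},{"x":0,"y":0,"z":0,"spin":0,"hand":0},{"x":0,"y":0,"z":0,"spin":0,"hand":0}])

```text
t: 17.17
tool_pos: [0.5177, -0.0461, 0.2189]
ee_rot: [3.142, 0.001, 3.004]
wrist_force: [-3.4, 1.2, 8.7]
gripper_width: 0.0001
gripper_force: 4.2
```

Emit:
servo_tool(motion=[{"x":0,"y":0,"z":0.05,"spin":0,"hand":0},{"x":0,"y":0,"z":0,"spin":0,"hand":0},{"x":0,"y":0,"z":0,"spin":0,"hand":0}])

```text
t: 17.42
tool_pos: [0.5177, -0.0462, 0.2185]
ee_rot: [3.142, 0.002, 3.004]
wrist_force: [-5.0, 0.2, 8.8]
gripper_width: -0.0
gripper_force: 4.7
```

Emit:
servo_tool(motion=[{"x":0,"y":0,"z":-0.3,"spin":0,"hand":0},{"x":0,"y":0,"z":-0.5,"spin":0,"hand":0},{"x":0,"y":0,"z":-2,"spin":0,"hand":0},{"x":0,"y":0,"z":-3,"spin":0,"hand":1},{"x":0,"y":0,"z":0,"spin":0,"hand":1},{"x":0,"y":0,"z":0,"spin":0,"hand":1}])

```text
t: 17.92
tool_pos: [0.5185, -0.0462, 0.2772]
ee_rot: [3.141, 0.005, 3.004]
wrist_force: [-0.3, 0.5, 0.2]
gripper_width: 0.0356
gripper_force: 0.0
```

```bash
python3 -c "
from h import *
plan(596.4,166.4,245,10.1)"
```

```text
t 17.92 pos [518.5 -46.2 277.2] rpy [179.99   0.26 172.11] q6 0.05 w 35.6 F [-0.3  0.5  0.2]
 shift [-4.78 22.13  3.24] spin -0.314 rows>= 6.0
```

Emit:
servo_tool(motion=[{"x":-0.7,"y":3.16,"z":0.45,"spin":0,"hand":1},{"x":-0.7,"y":3.16,"z":0.45,"spin":0,"hand":1},{"x":-0.7,"y":3.16,"z":0.45,"spin":0,"hand":1},{"x":-0.7,"y":3.16,"z":0.45,"spin":0,"hand":1},{"x":-0.7,"y":3.16,"z":0.45,"spin":0,"hand":1},{"x":-0.7,"y":3.16,"z":0.45,"spin":0,"hand":1},{"x":-0.65,"y":3.17,"z":0.45,"spin":0,"hand":1},{"x":0,"y":0,"z":0,"spin":-0.1,"hand":1}])

```text
t: 18.58
tool_pos: [0.5969, 0.1709, 0.2411]
ee_rot: [3.14, -0.001, 3.109]
wrist_force: [-0.6, -0.8, -1.5]
gripper_width: 0.0853
gripper_force: 0.0
```

Emit:
servo_tool(motion=[{"x":0,"y":0,"z":0,"spin":-0.107,"hand":1},{"x":0,"y":0,"z":0,"spin":-0.107,"hand":1},{"x":0,"y":0,"z":0,"spin":0,"hand":1},{"x":0,"y":0,"z":0,"spin":0,"hand":1}])

```text
t: 18.92
tool_pos: [0.5958, 0.1664, 0.2426]
ee_rot: [-3.141, -0.001, -2.968]
wrist_force: [-0.0, 0.4, 0.0]
gripper_width: 0.0856
gripper_force: 0.0
```

```bash
python3 -c "
from h import *
plan(596.4,166.4,176,10.1)
check(8); stack(8,.050)"
```

```text
t 18.92 pos [595.8 166.4 242.6] rpy [-1.7999e+02 -7.0000e-02 -1.7007e+02] q6 0.1 w 85.6 F [-0.   0.4  0. ]
 shift [-0.07 -0.01  6.66] spin -0.003 rows>= 2.0
[397. 127.] 1774 z 0.0446 [ 778.8 -163.6  158.2   78.9  -88. ] 
[310. 135.] 1467 z 0.0496 [760.3  49.  122.1  84.9  89.3] 
[469. 157.] 644 z 0.1021 [ 704.8 -338.3   75.1   73.8  -50. ] 
[464. 227.] 2631 z 0.0754 [ 530.7 -318.8  183.4   91.4  -11. ] 
[348. 239.] 782 z 0.0205 [516.5 -46.  201.4 109.   -7.9] STACK
[194. 215.] 754 z 0.012 [576.9 344.   83.3  59.    2.9] 
[349. 236.] 1707 z 0.0471 [513.8 -44.8 158.9  70.4  -7.8] STACK
[422. 314.] 594 z 0.0297 [ 325.1 -209.7   87.4   36.4   87.5] 
stack top [515.6 -45.3 140.3  58.3  -8.2] 1346
```

Emit:
servo_tool(motion=[{"x":-0.05,"y":0,"z":2.5,"spin":0,"hand":1},{"x":0,"y":0,"z":2.5,"spin":0,"hand":1},{"x":0,"y":0,"z":1.3,"spin":0,"hand":1},{"x":0,"y":0,"z":0.4,"spin":0,"hand":1},{"x":0,"y":0,"z":0,"spin":0,"hand":1}])

```text
t: 19.38
tool_pos: [0.5959, 0.1661, 0.1752]
ee_rot: [-3.141, -0.003, -2.967]
wrist_force: [0.1, -0.4, -0.4]
gripper_width: 0.0859
gripper_force: 0.0
```

Emit:
servo_tool(motion=[{"x":0,"y":0,"z":0,"spin":0,"hand":0},{"x":0,"y":0,"z":0,"spin":0,"hand":0},{"x":0,"y":0,"z":0,"spin":0,"hand":0},{"x":0,"y":0,"z":0,"spin":0,"hand":0},{"x":0,"y":0,"z":0,"spin":0,"hand":0},{"x":0,"y":0,"z":0,"spin":0,"hand":0},{"x":0,"y":0,"z":0,"spin":0,"hand":0}])

```text
t: 19.97
tool_pos: [0.5972, 0.1667, 0.1788]
ee_rot: [3.141, 0.003, -2.966]
wrist_force: [-1.3, 0.0, 6.1]
gripper_width: 0.0532
gripper_force: 61.8
```

Emit:
servo_tool(motion=[{"x":0,"y":0,"z":-0.5,"spin":0,"hand":0},{"x":0,"y":0,"z":-1.5,"spin":0,"hand":0},{"x":0,"y":0,"z":-3,"spin":0,"hand":0},{"x":0,"y":0,"z":-3,"spin":0,"hand":0},{"x":0,"y":0,"z":0,"spin":0,"hand":0},{"x":0,"y":0,"z":0,"spin":0,"hand":0}])

```text
t: 20.47
tool_pos: [0.5972, 0.1667, 0.2595]
ee_rot: [3.141, 0.005, -2.966]
wrist_force: [0.4, -0.6, -1.3]
gripper_width: 0.053
gripper_force: 63.1
```

```bash
python3 -c "
from h import *
held(9)
plan(516.9,-46,265,-7.9)"
```

```text
held 730 z [0.0891 0.0916 0.0943] TCP-top 0.1679 slope xy [ 0.016 -0.025] mean xy [0.601  0.1675]
t 20.52 pos [596.6 166.5 257.6] rpy [ 1.7999e+02  1.1000e-01 -1.6991e+02] q6 0.1 w 53.1 F [ 0.4 -0.6 -1.1]
 shift [ 11.57 -19.53  -0.77] spin 0.314 rows>= 6.0
```

Emit:
servo_tool(motion=[{"x":1.65,"y":-2.79,"z":-0.12,"spin":0,"hand":0},{"x":1.65,"y":-2.79,"z":-0.12,"spin":0,"hand":0},{"x":1.65,"y":-2.79,"z":-0.12,"spin":0,"hand":0},{"x":1.65,"y":-2.79,"z":-0.12,"spin":0,"hand":0},{"x":1.65,"y":-2.79,"z":-0.12,"spin":0,"hand":0},{"x":1.65,"y":-2.79,"z":-0.12,"spin":0,"hand":0},{"x":1.65,"y":-2.79,"z":0,"spin":0,"hand":0},{"x":0,"y":0,"z":0,"spin":0.1,"hand":0}])

```text
t: 21.18
tool_pos: [0.5145, -0.0497, 0.2624]
ee_rot: [-3.14, -0.004, -3.07]
wrist_force: [-0.3, 0.9, -0.4]
gripper_width: 0.053
gripper_force: 63.2
```

Emit:
servo_tool(motion=[{"x":0,"y":0,"z":0,"spin":0.107,"hand":0},{"x":0,"y":0,"z":0,"spin":0.107,"hand":0},{"x":0,"y":0,"z":0,"spin":0,"hand":0},{"x":0,"y":0,"z":0,"spin":0,"hand":0}])

```text
t: 21.52
tool_pos: [0.5165, -0.0461, 0.2627]
ee_rot: [-3.141, -0.002, 3.007]
wrist_force: [0.8, -0.0, -0.5]
gripper_width: 0.053
gripper_force: 63.2
```

```bash
python3 -c "
from h import *
held(10)
plan(517.3,-46,232,-7.9)"
```

```text
held 949 z [0.0465 0.0923 0.0967] TCP-top 0.1704 slope xy [-0.253 -0.312] mean xy [ 0.5318 -0.0468]
t 21.57 pos [516.6 -45.9 262.9] rpy [-1.8000e+02 -1.0000e-01  1.7228e+02] q6 0.05 w 52.9 F [-0.4  0.7 -0.9]
 shift [-0.07  0.    3.09] spin 0.003 rows>= 1.0
```

Emit:
servo_tool(motion=[{"x":-0.03,"y":0,"z":1.5,"spin":0.003,"hand":0},{"x":0,"y":0,"z":1.1,"spin":0,"hand":0},{"x":0,"y":0,"z":0.4,"spin":0,"hand":0},{"x":0,"y":0,"z":0.1,"spin":0,"hand":0},{"x":0,"y":0,"z":0.1,"spin":0,"hand":0},{"x":0,"y":0,"z":0,"spin":0,"hand":0},{"x":0,"y":0,"z":0,"spin":0,"hand":0}])

```text
t: 22.15
tool_pos: [0.5175, -0.0461, 0.2323]
ee_rot: [3.142, 0.001, 3.001]
wrist_force: [0.1, 0.4, -1.0]
gripper_width: 0.0526
gripper_force: 63.2
```

Emit:
servo_tool(motion=[{"x":0,"y":0,"z":0.15,"spin":0,"hand":0},{"x":0,"y":0,"z":0,"spin":0,"hand":0},{"x":0,"y":0,"z":0,"spin":0,"hand":0}])

```text
t: 22.4
tool_pos: [0.5173, -0.0461, 0.2305]
ee_rot: [-3.142, 0.0, 3.001]
wrist_force: [-0.1, -0.2, -0.9]
gripper_width: 0.0529
gripper_force: 63.2
```

Emit:
servo_tool(motion=[{"x":0,"y":0,"z":0.1,"spin":0,"hand":0},{"x":0,"y":0,"z":0,"spin":0,"hand":0},{"x":0,"y":0,"z":0,"spin":0,"hand":0}])

```text
t: 22.65
tool_pos: [0.5173, -0.0461, 0.2293]
ee_rot: [-3.142, -0.0, 3.001]
wrist_force: [0.5, 0.1, -0.2]
gripper_width: 0.0528
gripper_force: 63.2
```

Emit:
servo_tool(motion=[{"x":0,"y":0,"z":0.1,"spin":0,"hand":0},{"x":0,"y":0,"z":0,"spin":0,"hand":0},{"x":0,"y":0,"z":0,"spin":0,"hand":0}])

```text
t: 22.9
tool_pos: [0.5172, -0.0461, 0.2282]
ee_rot: [3.142, -0.0, 3.001]
wrist_force: [-0.0, 0.5, -0.5]
gripper_width: 0.053
gripper_force: 63.2
```

Emit:
servo_tool(motion=[{"x":0,"y":0,"z":0.1,"spin":0,"hand":0},{"x":0,"y":0,"z":0,"spin":0,"hand":0},{"x":0,"y":0,"z":0,"spin":0,"hand":0}])

```text
t: 23.15
tool_pos: [0.5173, -0.0461, 0.2274]
ee_rot: [3.142, 0.0, 3.001]
wrist_force: [0.6, 0.7, -0.9]
gripper_width: 0.0531
gripper_force: 63.3
```

Emit:
servo_tool(motion=[{"x":0,"y":0,"z":0.1,"spin":0,"hand":0},{"x":0,"y":0,"z":0,"spin":0,"hand":0},{"x":0,"y":0,"z":0,"spin":0,"hand":0}])

```text
t: 23.4
tool_pos: [0.5174, -0.0461, 0.2265]
ee_rot: [-3.142, 0.0, 3.001]
wrist_force: [-1.1, -0.7, 2.7]
gripper_width: 0.0528
gripper_force: 63.7
```

Emit:
servo_tool(motion=[{"x":0,"y":0,"z":0,"spin":0,"hand":0.85},{"x":0,"y":0,"z":0,"spin":0,"hand":0.85},{"x":0,"y":0,"z":0,"spin":0,"hand":0.85},{"x":0,"y":0,"z":0,"spin":0,"hand":0.85},{"x":0,"y":0,"z":-1,"spin":0,"hand":0.85},{"x":0,"y":0,"z":-2,"spin":0,"hand":0.85},{"x":0,"y":0,"z":-2,"spin":0,"hand":0},{"x":0,"y":0,"z":0,"spin":0,"hand":0}])

```text
t: 24.07
tool_pos: [0.5184, -0.0462, 0.2808]
ee_rot: [3.141, 0.006, 3.001]
wrist_force: [1.2, -0.3, 0.6]
gripper_width: 0.049
gripper_force: 0.0
```

Emit:
servo_tool(motion=[{"x":0,"y":0,"z":0,"spin":0,"hand":0},{"x":0,"y":0,"z":0,"spin":0,"hand":0},{"x":0,"y":0,"z":0,"spin":0,"hand":0},{"x":0,"y":0,"z":0,"spin":0,"hand":0}])

```text
t: 24.4
tool_pos: [0.5169, -0.046, 0.2754]
ee_rot: [-3.142, -0.002, 3.001]
wrist_force: [1.0, -0.2, -0.2]
gripper_width: 0.0008
gripper_force: 0.0
```

```bash
python3 -c "
from h import *
grab(11,('scene',)); crop('scene',11,240,170,370,290,4)
plan(517,-46,235,-7.9)"
```

```text
t 24.45 pos [517.  -46.1 275.5] rpy [-1.8000e+02 -9.0000e-02  1.7193e+02] q6 0.05 w -0.0 F [0.5 0.2 0.6]
 shift [-0.01  0.01  4.05] spin -0.003 rows>= 1.0
```

View pics/scene11c.png

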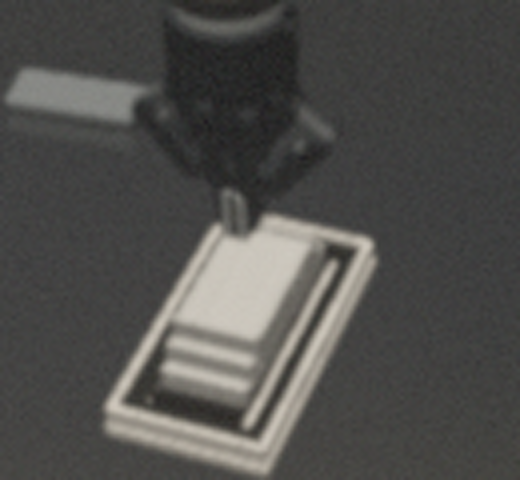

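Emit:
servo_tool(motion=[{"x":0,"y":0,"z":2,"spin":0,"hand":0},{"x":0,"y":0,"z":1.3,"spin":0,"hand":0},{"x":0,"y":0,"z":0.6,"spin":0,"hand":0},{"x":0,"y":0,"z":0.2,"spin":0,"hand":0},{"x":0,"y":0,"z":0.2,"spin":0,"hand":0},{"x":0,"y":0,"z":0.2,"spin":0,"hand":0},{"x":0,"y":0,"z":0,"spin":0,"hand":0},{"x":0,"y":0,"z":0,"spin":0,"hand":0}])

```text
t: 25.12
tool_pos: [0.5174, -0.0461, 0.2321]
ee_rot: [3.142, 0.001, 3.001]
wrist_force: [-2.4, 0.2, 4.8]
gripper_width: -0.0001
gripper_force: 2.2
```

Emit:
servo_tool(motion=[{"x":0,"y":0,"z":0.1,"spin":0,"hand":0},{"x":0,"y":0,"z":0.1,"spin":0,"hand":0},{"x":0,"y":0,"z":0,"spin":0,"hand":0},{"x":0,"y":0,"z":0,"spin":0,"hand":0}])

```text
t: 25.45
tool_pos: [0.5174, -0.0461, 0.2305]
ee_rot: [3.142, 0.001, 3.001]
wrist_force: [-3.6, 0.8, 8.8]
gripper_width: 0.0002
gripper_force: 4.2
```

Emit:
servo_tool(motion=[{"x":0,"y":0,"z":0,"spin":0,"hand":0},{"x":0,"y":0,"z":-0.3,"spin":0,"hand":0},{"x":0,"y":0,"z":-0.5,"spin":0,"hand":0},{"x":0,"y":0,"z":-2,"spin":0,"hand":0},{"x":0,"y":0,"z":-2.5,"spin":0,"hand":1},{"x":0,"y":0,"z":0,"spin":0,"hand":1},{"x":0,"y":0,"z":0,"spin":0,"hand":1}])

```text
t: 26.03
tool_pos: [0.5181, -0.0461, 0.284]
ee_rot: [3.141, 0.004, 3.001]
wrist_force: [-0.1, -0.2, 0.4]
gripper_width: 0.0355
gripper_force: 0.0
```

```bash
python3 -c "
from h import *
plan(576.9,344,245,2.9)"
```

```text
t 26.03 pos [518.1 -46.1 284. ] rpy [179.99   0.22 171.93] q6 0.05 w 35.5 F [-0.1 -0.2  0.4]
 shift [-0.33 39.45  3.91] spin -0.191 rows>= 10.0
```

Emit:
servo_tool(motion=[{"x":0,"y":3.3,"z":0,"spin":0,"hand":1},{"x":0,"y":3.3,"z":0,"spin":0,"hand":1},{"x":0,"y":3.3,"z":0.4,"spin":0,"hand":1},{"x":0,"y":3.3,"z":0.4,"spin":0,"hand":1},{"x":0,"y":3.3,"z":0.4,"spin":0,"hand":1},{"x":0,"y":3.3,"z":0.4,"spin":0,"hand":1},{"x":0,"y":3.3,"z":0.4,"spin":0,"hand":1},{"x":0,"y":3.3,"z":0.4,"spin":0,"hand":1}])

```text
t: 26.7
tool_pos: [0.5541, 0.2169, 0.2569]
ee_rot: [-3.141, -0.001, 3.001]
wrist_force: [-0.1, 0.2, 0.1]
gripper_width: 0.0856
gripper_force: 0.0
```

Emit:
servo_tool(motion=[{"x":-0.1,"y":3.3,"z":0.4,"spin":0,"hand":1},{"x":-0.1,"y":3.3,"z":0.4,"spin":0,"hand":1},{"x":-0.1,"y":3.25,"z":0.4,"spin":0,"hand":1},{"x":-0.1,"y":3.2,"z":0.3,"spin":0,"hand":1},{"x":0,"y":0,"z":0,"spin":-0.1,"hand":1},{"x":0,"y":0,"z":0,"spin":-0.09,"hand":1},{"x":0,"y":0,"z":0,"spin":0,"hand":1},{"x":0,"y":0,"z":0,"spin":0,"hand":1}])

```text
t: 27.37
tool_pos: [0.5764, 0.344, 0.2421]
ee_rot: [-3.141, -0.001, -3.095]
wrist_force: [0.3, -0.2, -0.5]
gripper_width: 0.0857
gripper_force: 0.0
```

```bash
python3 -c "
from h import *
plan(576.9,344,175.5,2.9)
check(12); stack(12,.0605); crop('top',12,300,170,500,290,4)"
```

```text
t 27.37 pos [576.4 344.  242.1] rpy [-1.7996e+02 -8.0000e-02 -1.7731e+02] q6 0.49 w 85.7 F [ 0.3 -0.2 -0.5]
 shift [-0.06  0.    6.66] spin -0.004 rows>= 2.0
[397. 127.] 1762 z 0.0447 [ 778.8 -163.6  158.2   78.9  -88. ] 
[310. 135.] 1468 z 0.0496 [760.2  48.9 122.1  85.   89.4] 
[469. 157.] 642 z 0.1018 [ 704.8 -338.3   75.1   73.8  -50. ] 
[464. 227.] 2632 z 0.0754 [ 530.7 -318.7  183.4   91.4  -11. ] 
[348. 239.] 785 z 0.0204 [516.5 -46.  201.5 109.   -7.9] STACK
[349. 236.] 1707 z 0.0575 [512.7 -44.2 157.6  69.8  -7.8] STACK
[194. 222.] 431 z 0.0119 [559.3 342.9  58.   48.  -89. ] 
[230. 243.] 464 z 0.0154 [505.  252.5  60.2  57.8  89.4] 
[422. 314.] 590 z 0.0295 [ 325.1 -209.7   87.4   36.4   87.5] 
[199. 350.] 369 z 0.6418 [246.9 310.1 185.4  24.7 -60.5] 
stack top [514.5 -44.7 138.9  57.8  -7.8] 1355
```

View pics/top12c.png

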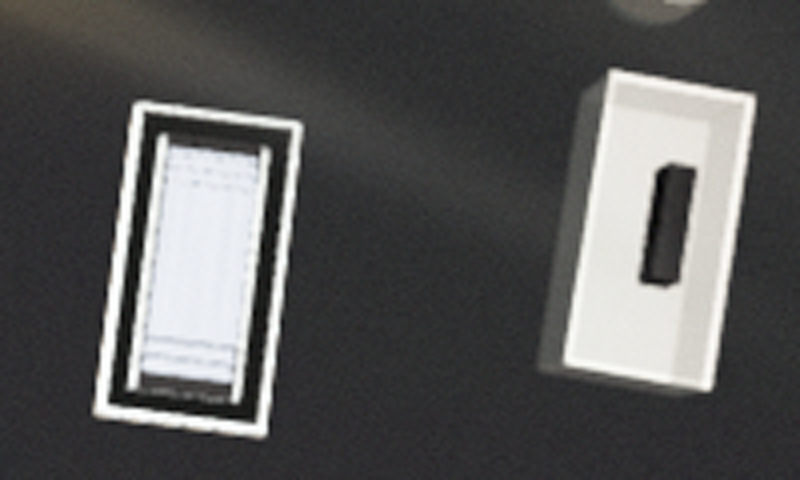

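Emit:
servo_tool(motion=[{"x":-0.05,"y":0,"z":2.5,"spin":0,"hand":1},{"x":0,"y":0,"z":2.5,"spin":0,"hand":1},{"x":0,"y":0,"z":1.3,"spin":0,"hand":1},{"x":0,"y":0,"z":0.35,"spin":0,"hand":1},{"x":0,"y":0,"z":0,"spin":0,"hand":1}])

```text
t: 27.83
tool_pos: [0.5767, 0.3432, 0.1756]
ee_rot: [-3.14, -0.002, -3.094]
wrist_force: [-0.3, 0.8, 0.7]
gripper_width: 0.0852
gripper_force: 0.0
```

Emit:
servo_tool(motion=[{"x":0,"y":0,"z":0,"spin":0,"hand":0},{"x":0,"y":0,"z":0,"spin":0,"hand":0},{"x":0,"y":0,"z":0,"spin":0,"hand":0},{"x":0,"y":0,"z":0,"spin":0,"hand":0},{"x":0,"y":0,"z":0,"spin":0,"hand":0},{"x":0,"y":0,"z":0,"spin":0,"hand":0},{"x":0,"y":0,"z":0,"spin":0,"hand":0}])

```text
t: 28.42
tool_pos: [0.5777, 0.3443, 0.1792]
ee_rot: [3.14, 0.003, -3.093]
wrist_force: [-1.0, -0.2, 6.0]
gripper_width: 0.0531
gripper_force: 61.7
```

Emit:
servo_tool(motion=[{"x":0,"y":0,"z":-0.5,"spin":0,"hand":0},{"x":0,"y":0,"z":-1.5,"spin":0,"hand":0},{"x":0,"y":0,"z":-3,"spin":0,"hand":0},{"x":0,"y":0,"z":-3,"spin":0,"hand":0},{"x":0,"y":0,"z":-2,"spin":0,"hand":0},{"x":0,"y":0,"z":0,"spin":0,"hand":0},{"x":0,"y":0,"z":0,"spin":0,"hand":0}])

```text
t: 29.0
tool_pos: [0.5775, 0.3442, 0.2791]
ee_rot: [3.14, 0.004, -3.093]
wrist_force: [0.6, 0.6, -1.7]
gripper_width: 0.0527
gripper_force: 63.0
```

```bash
python3 -c "
from h import *
held(13)
plan(517.0,-46,278,-7.9)"
```

```text
held 608 z [0.1081 0.1107 0.1136] TCP-top 0.1684 slope xy [ 0.013 -0.03 ] mean xy [0.5798 0.345 ]
t 29.05 pos [577.1 344.  277.3] rpy [ 1.7997e+02  5.0000e-02 -1.7718e+02] q6 0.49 w 52.9 F [-0.2  0.1 -0.9]
 shift [  7.92 -38.66  -0.1 ] spin 0.187 rows>= 10.0
```

Emit:
servo_tool(motion=[{"x":0.66,"y":-3.22,"z":0,"spin":0,"hand":0},{"x":0.66,"y":-3.22,"z":0,"spin":0,"hand":0},{"x":0.66,"y":-3.22,"z":0,"spin":0,"hand":0},{"x":0.66,"y":-3.22,"z":0,"spin":0,"hand":0},{"x":0.66,"y":-3.22,"z":0,"spin":0,"hand":0},{"x":0.66,"y":-3.22,"z":0,"spin":0,"hand":0},{"x":0.66,"y":-3.22,"z":0,"spin":0,"hand":0},{"x":0.66,"y":-3.22,"z":0,"spin":0,"hand":0}])

```text
t: 29.72
tool_pos: [0.5359, 0.0826, 0.2752]
ee_rot: [-3.141, -0.003, -3.092]
wrist_force: [0.6, 0.4, -1.1]
gripper_width: 0.0526
gripper_force: 63.1
```

Emit:
servo_tool(motion=[{"x":0.66,"y":-3.22,"z":0,"spin":0,"hand":0},{"x":0.66,"y":-3.22,"z":0,"spin":0,"hand":0},{"x":0.66,"y":-3.22,"z":0,"spin":0,"hand":0},{"x":0.62,"y":-3.22,"z":0,"spin":0,"hand":0},{"x":0,"y":0,"z":0,"spin":0.093,"hand":0},{"x":0,"y":0,"z":0,"spin":0.093,"hand":0},{"x":0,"y":0,"z":0,"spin":0,"hand":0},{"x":0,"y":0,"z":0,"spin":0,"hand":0}])

```text
t: 30.38
tool_pos: [0.5169, -0.0459, 0.2756]
ee_rot: [-3.142, -0.002, 3.007]
wrist_force: [0.0, -0.8, 0.0]
gripper_width: 0.053
gripper_force: 63.1
```

```bash
python3 -c "
from h import *
held(14)
plan(517.4,-46,243,-7.9)"
```

```text
held 908 z [0.0559 0.0964 0.1092] TCP-top 0.1792 slope xy [-0.403 -0.229] mean xy [ 0.5309 -0.0468]
t 30.43 pos [517.1 -45.6 275.8] rpy [-1.8000e+02 -1.0000e-01  1.7232e+02] q6 0.05 w 52.9 F [ 0.9  0.3 -0.2]
 shift [-0.04 -0.03  3.28] spin 0.004 rows>= 1.0
```

Emit:
servo_tool(motion=[{"x":0,"y":-0.03,"z":1.5,"spin":0.004,"hand":0},{"x":0,"y":0,"z":1.1,"spin":0,"hand":0},{"x":0,"y":0,"z":0.4,"spin":0,"hand":0},{"x":0,"y":0,"z":0.2,"spin":0,"hand":0},{"x":0,"y":0,"z":0.1,"spin":0,"hand":0},{"x":0,"y":0,"z":0.1,"spin":0,"hand":0},{"x":0,"y":0,"z":0,"spin":0,"hand":0},{"x":0,"y":0,"z":0,"spin":0,"hand":0}])

```text
t: 31.1
tool_pos: [0.5175, -0.0461, 0.2432]
ee_rot: [-3.142, 0.001, 3.001]
wrist_force: [0.1, 0.1, -1.0]
gripper_width: 0.0527
gripper_force: 63.1
```

Emit:
servo_tool(motion=[{"x":0,"y":0,"z":0.15,"spin":0,"hand":0},{"x":0,"y":0,"z":0,"spin":0,"hand":0},{"x":0,"y":0,"z":0,"spin":0,"hand":0}])

```text
t: 31.35
tool_pos: [0.5174, -0.0461, 0.2413]
ee_rot: [-3.142, 0.0, 3.001]
wrist_force: [0.5, -0.7, -0.8]
gripper_width: 0.0523
gripper_force: 63.1
```

Emit:
servo_tool(motion=[{"x":0,"y":0,"z":0.1,"spin":0,"hand":0},{"x":0,"y":0,"z":0,"spin":0,"hand":0},{"x":0,"y":0,"z":0,"spin":0,"hand":0}])

```text
t: 31.6
tool_pos: [0.5173, -0.0461, 0.2402]
ee_rot: [-3.142, -0.0, 3.001]
wrist_force: [0.3, -0.9, -0.8]
gripper_width: 0.0526
gripper_force: 63.1
```

Emit:
servo_tool(motion=[{"x":0,"y":0,"z":0.1,"spin":0,"hand":0},{"x":0,"y":0,"z":0,"spin":0,"hand":0},{"x":0,"y":0,"z":0,"spin":0,"hand":0}])

```text
t: 31.85
tool_pos: [0.5174, -0.0461, 0.2394]
ee_rot: [-3.142, 0.0, 3.001]
wrist_force: [1.0, 0.6, 0.8]
gripper_width: 0.0524
gripper_force: 63.3
```

Emit:
servo_tool(motion=[{"x":0,"y":0,"z":0.1,"spin":0,"hand":0},{"x":0,"y":0,"z":0,"spin":0,"hand":0},{"x":0,"y":0,"z":0,"spin":0,"hand":0}])

```text
t: 32.1
tool_pos: [0.5174, -0.0461, 0.2385]
ee_rot: [3.142, 0.0, 3.001]
wrist_force: [-0.6, -0.3, 1.8]
gripper_width: 0.0525
gripper_force: 63.6
```

Emit:
servo_tool(motion=[{"x":0,"y":0,"z":0.07,"spin":0,"hand":0},{"x":0,"y":0,"z":0,"spin":0,"hand":0},{"x":0,"y":0,"z":0,"spin":0,"hand":0}])

```text
t: 32.35
tool_pos: [0.5174, -0.0461, 0.2378]
ee_rot: [3.142, 0.0, 3.001]
wrist_force: [-1.1, -0.3, 3.6]
gripper_width: 0.0529
gripper_force: 63.9
```

Emit:
servo_tool(motion=[{"x":0,"y":0,"z":0,"spin":0,"hand":0.85},{"x":0,"y":0,"z":0,"spin":0,"hand":0.85},{"x":0,"y":0,"z":0,"spin":0,"hand":0.85},{"x":0,"y":0,"z":0,"spin":0,"hand":0.85},{"x":0,"y":0,"z":-1,"spin":0,"hand":0.85},{"x":0,"y":0,"z":-2,"spin":0,"hand":0.85},{"x":0,"y":0,"z":-2,"spin":0,"hand":0},{"x":0,"y":0,"z":0,"spin":0,"hand":0}])

```text
t: 33.02
tool_pos: [0.5184, -0.0462, 0.292]
ee_rot: [3.141, 0.006, 3.001]
wrist_force: [1.5, -0.5, 0.1]
gripper_width: 0.0494
gripper_force: 0.0
```

Emit:
servo_tool(motion=[{"x":0,"y":0,"z":0,"spin":0,"hand":0},{"x":0,"y":0,"z":0,"spin":0,"hand":0},{"x":0,"y":0,"z":0,"spin":0,"hand":0},{"x":0,"y":0,"z":0,"spin":0,"hand":0}])

```text
t: 33.35
tool_pos: [0.517, -0.0461, 0.2867]
ee_rot: [-3.142, -0.002, 3.001]
wrist_force: [-0.5, 0.6, -0.6]
gripper_width: 0.0004
gripper_force: 0.0
```

```bash
python3 -c "
from h import *
grab(15,('scene',)); crop('scene',15,150,160,370,310,3.5)
plan(517,-46,247,-7.9)"
```

```text
t 33.4 pos [517.  -46.1 286.8] rpy [-1.8000e+02 -9.0000e-02  1.7193e+02] q6 0.05 w 0.1 F [-0.5 -0.2  0.4]
 shift [-0.    0.01  3.98] spin -0.003 rows>= 1.0
```

View pics/scene15c.png

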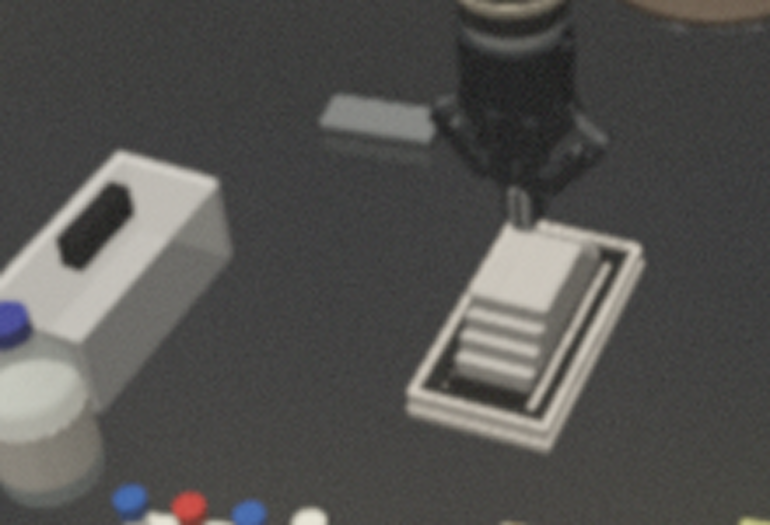

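Emit:
servo_tool(motion=[{"x":0,"y":0,"z":2,"spin":0,"hand":0},{"x":0,"y":0,"z":1.3,"spin":0,"hand":0},{"x":0,"y":0,"z":0.55,"spin":0,"hand":0},{"x":0,"y":0,"z":0.2,"spin":0,"hand":0},{"x":0,"y":0,"z":0.2,"spin":0,"hand":0},{"x":0,"y":0,"z":0.2,"spin":0,"hand":0},{"x":0,"y":0,"z":0,"spin":0,"hand":0},{"x":0,"y":0,"z":0,"spin":0,"hand":0}])

```text
t: 34.07
tool_pos: [0.5175, -0.0461, 0.2439]
ee_rot: [3.142, 0.001, 3.001]
wrist_force: [-2.1, 0.2, 4.6]
gripper_width: -0.0003
gripper_force: 2.1
```

Emit:
servo_tool(motion=[{"x":0,"y":0,"z":0.1,"spin":0,"hand":0},{"x":0,"y":0,"z":0.08,"spin":0,"hand":0},{"x":0,"y":0,"z":0,"spin":0,"hand":0},{"x":0,"y":0,"z":0,"spin":0,"hand":0}])

```text
t: 34.4
tool_pos: [0.5175, -0.0461, 0.2424]
ee_rot: [3.142, 0.001, 3.001]
wrist_force: [-4.3, 1.0, 8.3]
gripper_width: -0.0002
gripper_force: 3.9
```

Emit:
servo_tool(motion=[{"x":0,"y":0,"z":0,"spin":0,"hand":0},{"x":0,"y":0,"z":-0.3,"spin":0,"hand":0},{"x":0,"y":0,"z":-0.5,"spin":0,"hand":0},{"x":0,"y":0,"z":-2,"spin":0,"hand":0},{"x":0,"y":0,"z":-4,"spin":0,"hand":0.7},{"x":0,"y":0,"z":-3,"spin":0,"hand":0.7},{"x":0,"y":0,"z":0,"spin":0,"hand":0.7},{"x":0,"y":0,"z":0,"spin":0,"hand":0.7}])

```text
t: 35.07
tool_pos: [0.5181, -0.0462, 0.3417]
ee_rot: [3.141, 0.005, 3.001]
wrist_force: [0.5, -0.4, -0.9]
gripper_width: 0.0482
gripper_force: 0.0
```

```bash
cat >> h.py <<'E'
def cover(i):
    "cover from top view i: roof by depth, bar by darkness + depth, rect of the roof by brightness at z 76 mm"
    p=cv2.imread(f"pics/top{i}.png"); W=cloud("top",np.load(f"top{i}.npy")); g=p.max(2); hsv=cv2.cvtColor(p,cv2.COLOR_BGR2HSV)
    roi=(W[...,0]>.35)&(W[...,0]<.68)&(W[...,1]<-.2)&(W[...,1]>-.5)
    m=(roi&(g>90)&(W[...,2]>.068)&(W[...,2]<.09)); print("roof",rect(cv2.morphologyEx(m.astype(np.uint8),3,np.ones((15,15),np.uint8)),"top",.076))
    m=(roi&(g<90)&(W[...,2]>.097)&(W[...,2]<.115)).astype(np.uint8); print("bar",rect(m,"top",.104),m.sum(),W[m>0].mean(0).round(4))
E
python3 -c "
from h import *
check(16); cover(16); cover(12); plan(516,-315,330,-11)"
```

```text
[397. 127.] 1765 z 0.0446 [ 778.8 -163.7  158.2   79.5  -88.3] 
[310. 135.] 1466 z 0.0498 [760.3  49.  122.1  84.9  89.3] 
[469. 157.] 643 z 0.1021 [ 704.8 -338.3   75.1   73.8  -50. ] 
[478. 218.] 2599 z 0.0754 [ 553.4 -353.5  183.4   91.5  -11. ] 
[230. 243.] 464 z 0.0157 [505.  252.4  60.2  57.8  89.4] 
[424. 314.] 530 z 0.0294 [ 324.9 -214.4   78.    36.5   87.5] 
roof [ 567.  -399.9  221.9  190.8   -7.5]
bar [ 553.1 -351.7   68.5   19.4  -12.2] 231 [ 0.5529 -0.3518  0.1031]
roof [ 531.9 -317.2  181.    90.   -10.8]
bar [ 530.9 -316.4   67.9   20.   -10.9] 238 [ 0.5308 -0.3171  0.103 ]
t 35.12 pos [517.6 -46.1 340. ] rpy [1.7999e+02 1.1000e-01 1.7193e+02] q6 0.05 w 55.6 F [-0.2  0.1  0.2]
 shift [ -3.61 -26.64   1.  ] spin 0.051 rows>= 7.0
```

```bash
python3 -c "
from h import *
plan(553.3,-352.5,310,-11.2)"
```

```text
t 35.12 pos [517.6 -46.1 340. ] rpy [1.7999e+02 1.1000e-01 1.7193e+02] q6 0.05 w 55.6 F [-0.2  0.1  0.2]
 shift [ -7.82 -29.83   3.01] spin 0.055 rows>= 8.0
```

Emit:
servo_tool(motion=[{"x":-0.98,"y":-3.73,"z":0.3,"spin":0,"hand":0.7},{"x":-0.98,"y":-3.73,"z":0.3,"spin":0,"hand":0.7},{"x":-0.98,"y":-3.73,"z":0.4,"spin":0,"hand":0.7},{"x":-0.98,"y":-3.73,"z":0.4,"spin":0,"hand":0.7},{"x":-0.98,"y":-3.73,"z":0.4,"spin":0,"hand":0.7},{"x":-0.98,"y":-3.73,"z":0.4,"spin":0,"hand":0.7},{"x":-0.98,"y":-3.73,"z":0.4,"spin":0,"hand":0.7},{"x":-0.98,"y":-3.73,"z":0.4,"spin":0,"hand":0.7}])

```text
t: 35.78
tool_pos: [0.5527, -0.3543, 0.3072]
ee_rot: [3.14, -0.002, 3.001]
wrist_force: [1.1, 0.4, -0.4]
gripper_width: 0.0603
gripper_force: 0.0
```

Emit:
servo_tool(motion=[{"x":0,"y":0,"z":0,"spin":0.055,"hand":0.7},{"x":0,"y":0,"z":0,"spin":0,"hand":0.7},{"x":0,"y":0,"z":0,"spin":0,"hand":0.7},{"x":0,"y":0,"z":0,"spin":0,"hand":0.7}])

```text
t: 36.12
tool_pos: [0.553, -0.3517, 0.3086]
ee_rot: [3.141, -0.001, 2.948]
wrist_force: [0.6, 0.7, -0.3]
gripper_width: 0.0599
gripper_force: 0.0
```

```bash
python3 -c "
from h import *
plan(553.3,-352.5,255,-11.2)
check(17); stack(17,.0735); crop('top',17,310,180,400,290,5)"
```

```text
t 36.12 pos [ 553.  -351.7  308.6] rpy [ 1.7996e+02 -8.0000e-02  1.6889e+02] q6 -0.37 w 59.9 F [ 0.6  0.7 -0.3]
 shift [-0.06 -0.08  5.36] spin 0.002 rows>= 2.0
[397. 127.] 1761 z 0.0447 [ 778.8 -163.6  158.2   79.   -88. ] 
[310. 135.] 1461 z 0.0495 [760.3  49.  122.1  84.9  89.3] 
[469. 157.] 640 z 0.1024 [ 704.9 -338.3   75.1   73.5  -50. ] 
[476. 221.] 2107 z 0.0756 [ 553.4 -353.4  183.4   91.5  -10.8] 
[348. 239.] 782 z 0.0206 [516.5 -46.  201.4 109.   -7.9] STACK
[349. 236.] 1707 z 0.0622 [512.2 -43.9 157.   69.6  -7.8] STACK
[230. 243.] 463 z 0.0157 [505.  252.4  59.1  58.   44.9] 
[422. 314.] 591 z 0.0297 [ 325.1 -209.7   87.2   36.3   87.7] 
stack top [512.9 -43.8 137.   57.   -7.8] 1352
```

View pics/top17c.png

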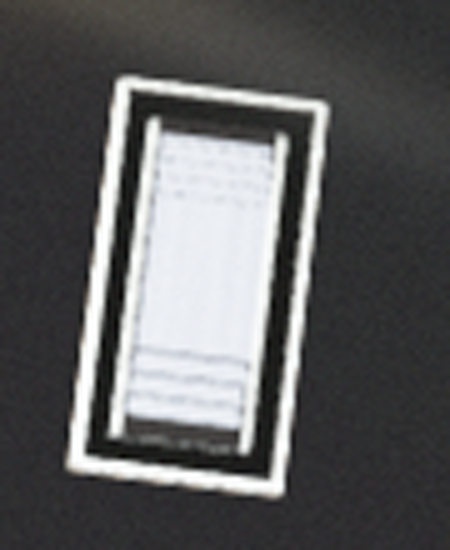

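Emit:
servo_tool(motion=[{"x":-0.05,"y":-0.05,"z":2.5,"spin":0,"hand":0.7},{"x":0,"y":0,"z":1.8,"spin":0,"hand":0.7},{"x":0,"y":0,"z":1,"spin":0,"hand":0.7},{"x":0,"y":0,"z":0,"spin":0,"hand":0.7},{"x":0,"y":0,"z":0,"spin":0,"hand":0.7}], grip_force=90)

```text
t: 36.58
tool_pos: [0.5535, -0.3523, 0.2565]
ee_rot: [3.141, -0.001, 2.947]
wrist_force: [0.5, -0.0, 0.4]
gripper_width: 0.06
gripper_force: 0.0
```

Emit:
servo_tool(motion=[{"x":0,"y":0,"z":0,"spin":0,"hand":0},{"x":0,"y":0,"z":0,"spin":0,"hand":0},{"x":0,"y":0,"z":0,"spin":0,"hand":0},{"x":0,"y":0,"z":0,"spin":0,"hand":0},{"x":0,"y":0,"z":0,"spin":0,"hand":0},{"x":0,"y":0,"z":0,"spin":0,"hand":0},{"x":0,"y":0,"z":0,"spin":0,"hand":0},{"x":0,"y":0,"z":0,"spin":0,"hand":0}])

```text
t: 37.25
tool_pos: [0.5537, -0.3535, 0.2574]
ee_rot: [-3.141, 0.002, 2.945]
wrist_force: [-1.6, -1.2, 6.3]
gripper_width: 0.0161
gripper_force: 88.5
```

Gripped (16 mm with pad give). Lift.

Emit:
servo_tool(motion=[{"x":0,"y":0,"z":-0.5,"spin":0,"hand":0},{"x":0,"y":0,"z":-1.5,"spin":0,"hand":0},{"x":0,"y":0,"z":-2.5,"spin":0,"hand":0},{"x":0,"y":0,"z":-2.5,"spin":0,"hand":0},{"x":0,"y":0,"z":-2.5,"spin":0,"hand":0},{"x":0,"y":0,"z":-1.2,"spin":0,"hand":0},{"x":0,"y":0,"z":0,"spin":0,"hand":0},{"x":0,"y":0,"z":0,"spin":0,"hand":0}])

```text
t: 37.92
tool_pos: [0.5535, -0.3531, 0.3629]
ee_rot: [3.141, -0.0, 2.946]
wrist_force: [-0.9, -0.1, -4.1]
gripper_width: 0.0159
gripper_force: 88.4
```

```bash
python3 -c "
from h import *
plan(516.5,-46,375,-7.9); grab(18,('scene','top'))
W=cloud('top',np.load('top18.npy'));p=cv2.imread('pics/top18.png');o=arm.observe()['tool_pos']
m=(p.max(2)>90)&(abs(W[...,0]-.553)<.12)&(abs(W[...,1]+.3525)<.08)&(W[...,2]>.14)&(W[...,2]<.2)
q=W[m];print(len(q),np.percentile(q[:,2],[10,50,90]).round(4),'roof below TCP',(o[2]-np.median(q[:,2])).round(4))
print(np.linalg.lstsq(np.c_[q[:,:2]-o[:2],np.ones(len(q))],q[:,2],rcond=None)[0].round(4))
print(rect(cv2.morphologyEx(m.astype(np.uint8),3,np.ones((25,25),np.uint8)),'top',np.median(q[:,2])))"
```

```text
t 37.92 pos [ 553.5 -353.1  362.9] rpy [ 1.7999e+02 -2.0000e-02  1.6879e+02] q6 -0.37 w 15.9 F [-0.9 -0.1 -4.1]
 shift [ 9.61 29.4  -1.2 ] spin -0.058 rows>= 8.0
2374 [0.1763 0.1797 0.1827] roof below TCP 0.1815
[-0.0034 -0.0306  0.1791]
[ 552.2 -346.2  185.7   97.7  -11. ]
```

Emit:
servo_tool(motion=[{"x":0.96,"y":2.94,"z":0,"spin":0,"hand":0},{"x":0.96,"y":2.94,"z":0,"spin":0,"hand":0},{"x":0.96,"y":2.94,"z":0,"spin":0,"hand":0},{"x":0.96,"y":2.94,"z":0,"spin":0,"hand":0},{"x":0.96,"y":2.94,"z":0,"spin":0,"hand":0},{"x":0.96,"y":2.94,"z":0,"spin":0,"hand":0},{"x":0.96,"y":2.94,"z":0,"spin":0,"hand":0},{"x":0.96,"y":2.94,"z":0,"spin":0,"hand":0}])

```text
t: 38.68
tool_pos: [0.523, -0.106, 0.3614]
ee_rot: [3.141, -0.003, 2.946]
wrist_force: [-0.2, 0.4, -4.3]
gripper_width: 0.0162
gripper_force: 88.6
```

Emit:
servo_tool(motion=[{"x":0.96,"y":2.94,"z":0,"spin":0,"hand":0},{"x":0.96,"y":2.94,"z":0,"spin":0,"hand":0},{"x":0,"y":0,"z":0,"spin":-0.058,"hand":0},{"x":0,"y":0,"z":0,"spin":0,"hand":0},{"x":0,"y":0,"z":0,"spin":0,"hand":0},{"x":0,"y":0,"z":0,"spin":0,"hand":0}])

```text
t: 39.18
tool_pos: [0.5165, -0.0466, 0.3624]
ee_rot: [-3.141, -0.001, 3.002]
wrist_force: [-0.4, 0.5, -4.2]
gripper_width: 0.016
gripper_force: 88.9
```

```bash
python3 -c "
from h import *
plan(516.5,-46,300,-7.9); grab(19,('scene',)); crop('scene',19,220,110,400,290,3)"
```

```text
t 39.18 pos [516.5 -46.6 362.4] rpy [-1.7998e+02 -8.0000e-02  1.7200e+02] q6 0.05 w 16.0 F [-0.4  0.5 -4.2]
 shift [-0.01  0.06  6.24] spin -0.002 rows>= 2.0
```

View pics/scene19c.png

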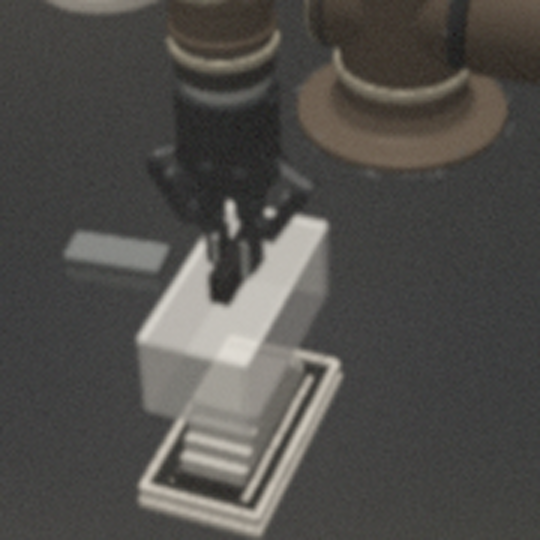

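Emit:
servo_tool(motion=[{"x":0,"y":0.04,"z":1.5,"spin":-0.002,"hand":0},{"x":0,"y":0,"z":2,"spin":0,"hand":0},{"x":0,"y":0,"z":2,"spin":0,"hand":0},{"x":0,"y":0,"z":1,"spin":0,"hand":0},{"x":0,"y":0,"z":0.6,"spin":0,"hand":0},{"x":0,"y":0,"z":0,"spin":0,"hand":0},{"x":0,"y":0,"z":0,"spin":0,"hand":0}])

```text
t: 39.82
tool_pos: [0.5168, -0.0461, 0.2927]
ee_rot: [3.142, 0.0, 3.005]
wrist_force: [0.9, -0.2, -2.4]
gripper_width: 0.0161
gripper_force: 88.9
```

Emit:
servo_tool(motion=[{"x":0,"y":0,"z":0,"spin":0,"hand":0}])

```text
t: 39.9
tool_pos: [0.517, -0.0459, 0.2934]
ee_rot: [3.142, 0.002, 3.005]
wrist_force: [-0.1, -0.4, -3.3]
gripper_width: 0.0157
gripper_force: 88.9
```

```bash
python3 -c "
from h import *
plan(516.5,-46,282,-7.9); grab(20,('scene',)); crop('scene',20,230,130,370,290,4)"
```

```text
t 39.9 pos [517.  -45.9 293.4] rpy [1.8000e+02 9.0000e-02 1.7219e+02] q6 0.05 w 15.7 F [-0.1 -0.4 -3.3]
 shift [ 0.05 -0.01  1.14] spin 0.002 rows>= 1.0
```

View pics/scene20c.png

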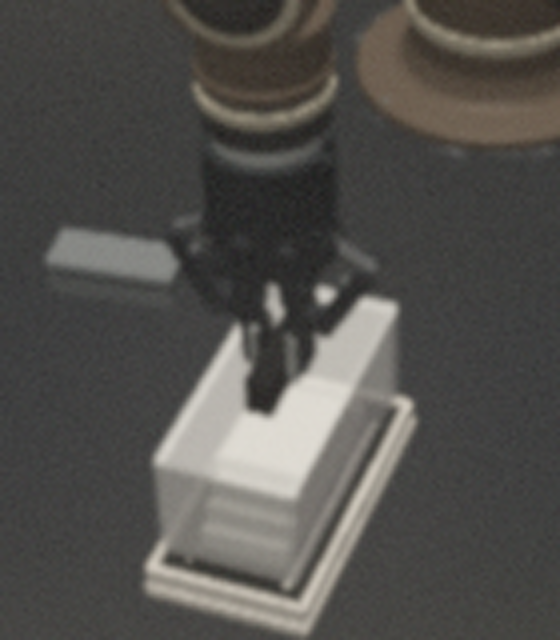

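Emit:
servo_tool(motion=[{"x":0,"y":0,"z":0.5,"spin":0.002,"hand":0},{"x":0,"y":0,"z":0.3,"spin":0,"hand":0},{"x":0,"y":0,"z":0,"spin":0,"hand":0},{"x":0,"y":0,"z":0,"spin":0,"hand":0}])

```text
t: 40.28
tool_pos: [0.5164, -0.0456, 0.2841]
ee_rot: [-3.142, -0.001, 3.004]
wrist_force: [-0.2, -0.8, -2.9]
gripper_width: 0.016
gripper_force: 88.9
```

Emit:
servo_tool(motion=[{"x":0,"y":0,"z":0.2,"spin":0,"hand":0},{"x":0,"y":0,"z":0.2,"spin":0,"hand":0},{"x":0,"y":0,"z":0,"spin":0,"hand":0},{"x":0,"y":0,"z":0,"spin":0,"hand":0}])

```text
t: 40.62
tool_pos: [0.5165, -0.0457, 0.2801]
ee_rot: [-3.142, -0.0, 3.004]
wrist_force: [-0.0, -0.3, -3.9]
gripper_width: 0.0159
gripper_force: 88.9
```

Emit:
servo_tool(motion=[{"x":0,"y":0,"z":0.2,"spin":0,"hand":0},{"x":0,"y":0,"z":0,"spin":0,"hand":0},{"x":0,"y":0,"z":0,"spin":0,"hand":0}])

```text
t: 40.87
tool_pos: [0.5165, -0.0457, 0.2782]
ee_rot: [-3.142, -0.0, 3.004]
wrist_force: [0.3, 0.3, -3.1]
gripper_width: 0.0159
gripper_force: 88.9
```

Emit:
servo_tool(motion=[{"x":0,"y":0,"z":0.2,"spin":0,"hand":0},{"x":0,"y":0,"z":0,"spin":0,"hand":0},{"x":0,"y":0,"z":0,"spin":0,"hand":0}])

```text
t: 41.12
tool_pos: [0.5166, -0.0458, 0.2767]
ee_rot: [-3.141, 0.001, 3.004]
wrist_force: [-1.0, -0.4, 1.1]
gripper_width: 0.0161
gripper_force: 89.5
```

Emit:
servo_tool(motion=[{"x":0,"y":0,"z":0.15,"spin":0,"hand":0},{"x":0,"y":0,"z":0,"spin":0,"hand":0},{"x":0,"y":0,"z":0,"spin":0,"hand":0}])

```text
t: 41.37
tool_pos: [0.5166, -0.0458, 0.2754]
ee_rot: [-3.141, 0.001, 3.004]
wrist_force: [-3.0, -1.4, 4.8]
gripper_width: 0.016
gripper_force: 90.0
```

Emit:
servo_tool(motion=[{"x":0,"y":0,"z":0,"spin":0,"hand":0.5},{"x":0,"y":0,"z":0,"spin":0,"hand":0.5},{"x":0,"y":0,"z":0,"spin":0,"hand":0.5},{"x":0,"y":0,"z":0,"spin":0,"hand":0.5},{"x":0,"y":0,"z":-1,"spin":0,"hand":0.5},{"x":0,"y":0,"z":-2,"spin":0,"hand":0.5},{"x":0,"y":0,"z":-2,"spin":0,"hand":0.5},{"x":0,"y":0,"z":0,"spin":0,"hand":0}])

```text
t: 42.03
tool_pos: [0.5175, -0.0457, 0.3293]
ee_rot: [3.141, 0.006, 3.004]
wrist_force: [0.1, -0.3, 0.7]
gripper_width: 0.0319
gripper_force: 0.0
```

Emit:
servo_tool(motion=[{"x":0,"y":0,"z":0,"spin":0,"hand":0},{"x":0,"y":0,"z":0,"spin":0,"hand":0},{"x":0,"y":0,"z":0,"spin":0,"hand":0},{"x":0,"y":0,"z":0,"spin":0,"hand":0}])

```text
t: 42.37
tool_pos: [0.5163, -0.0457, 0.3239]
ee_rot: [-3.142, -0.002, 3.004]
wrist_force: [0.1, 0.0, -0.4]
gripper_width: -0.0
gripper_force: 0.0
```

```bash
python3 -c "
from h import *
plan(516.5,-46,300,-7.9); grab(21,('scene',)); crop('scene',21,230,130,370,290,4)"
```

```text
t 42.37 pos [516.3 -45.7 323.9] rpy [-1.800e+02 -9.000e-02  1.721e+02] q6 0.05 w -0.0 F [ 0.1  0.  -0.4]
 shift [-0.03 -0.03  2.39] spin 0.0 rows>= 1.0
```

View pics/scene21c.png

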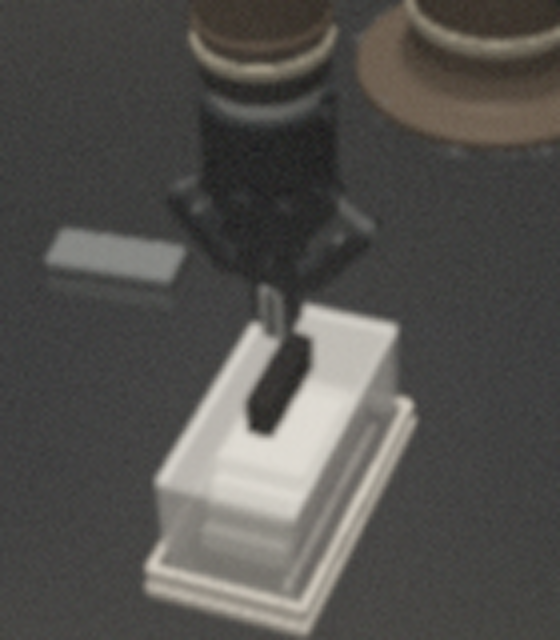

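That was one view over the 14-picture budget, so no more viewing; I go on with the numbers only. The cover stands inside the fence. Now pushing the seal home.

Emit:
servo_tool(motion=[{"x":-0.02,"y":-0.02,"z":1.5,"spin":0,"hand":0},{"x":0,"y":0,"z":0.8,"spin":0,"hand":0},{"x":0,"y":0,"z":0.3,"spin":0,"hand":0},{"x":0,"y":0,"z":0.3,"spin":0,"hand":0},{"x":0,"y":0,"z":0,"spin":0,"hand":0},{"x":0,"y":0,"z":0,"spin":0,"hand":0}])

```text
t: 42.92
tool_pos: [0.5168, -0.0459, 0.2959]
ee_rot: [-3.142, 0.0, 3.004]
wrist_force: [0.8, 1.3, -0.5]
gripper_width: 0.0002
gripper_force: 0.0
```

Emit:
servo_tool(motion=[{"x":0,"y":0,"z":0.2,"spin":0,"hand":0},{"x":0,"y":0,"z":0.2,"spin":0,"hand":0},{"x":0,"y":0,"z":0,"spin":0,"hand":0},{"x":0,"y":0,"z":0,"spin":0,"hand":0}])

```text
t: 43.25
tool_pos: [0.517, -0.0459, 0.2924]
ee_rot: [3.142, 0.001, 3.004]
wrist_force: [0.1, -0.1, 3.3]
gripper_width: 0.0002
gripper_force: 1.9
```

Emit:
servo_tool(motion=[{"x":0,"y":0,"z":0.2,"spin":0,"hand":0},{"x":0,"y":0,"z":0.2,"spin":0,"hand":0},{"x":0,"y":0,"z":0,"spin":0,"hand":0},{"x":0,"y":0,"z":0,"spin":0,"hand":0}])

```text
t: 43.58
tool_pos: [0.5168, -0.0459, 0.2913]
ee_rot: [3.141, 0.004, 3.004]
wrist_force: [-7.2, -0.3, 22.4]
gripper_width: 0.0002
gripper_force: 11.5
```

Emit:
servo_tool(motion=[{"x":0,"y":0,"z":-0.4,"spin":0,"hand":0},{"x":0,"y":0,"z":-0.5,"spin":0,"hand":0},{"x":0,"y":0,"z":-2,"spin":0,"hand":0},{"x":0,"y":0,"z":-3,"spin":0,"hand":0},{"x":0,"y":0,"z":-3,"spin":0,"hand":0},{"x":0,"y":2.5,"z":0,"spin":0,"hand":0},{"x":0,"y":3.5,"z":0,"spin":0,"hand":0},{"x":0,"y":3.5,"z":0,"spin":0,"hand":0}])

```text
t: 44.25
tool_pos: [0.53, 0.0486, 0.3774]
ee_rot: [3.141, 0.001, 3.001]
wrist_force: [1.1, 0.4, 0.1]
gripper_width: -0.0
gripper_force: 0.0
```

Emit:
servo_tool(motion=[{"x":0,"y":3.5,"z":0,"spin":0,"hand":0},{"x":0,"y":3.5,"z":0,"spin":0,"hand":0},{"x":0,"y":3.5,"z":0,"spin":0,"hand":0},{"x":0,"y":3.5,"z":0,"spin":0,"hand":0},{"x":0,"y":3.5,"z":0,"spin":0,"hand":0},{"x":0,"y":2,"z":0,"spin":0,"hand":0},{"x":0,"y":0,"z":0,"spin":0,"hand":0},{"x":0,"y":0,"z":0,"spin":0,"hand":0}])

```text
t: 44.92
tool_pos: [0.5566, 0.2424, 0.3758]
ee_rot: [-3.14, -0.001, 3.006]
wrist_force: [-0.3, -0.7, -0.1]
gripper_width: 0.0001
gripper_force: 0.0
```

```bash
python3 - <<'E'
from h import *
check(22); W=cloud("top",np.load("top22.npy")); g=cv2.imread("pics/top22.png").max(2)
c,s=np.cos(np.radians(7.9)),np.sin(np.radians(7.9)); dx,dy=W[...,0]-.5165,W[...,1]+.046
u,v=c*dx-s*dy,s*dx+c*dy
m=(abs(u)<.08)&(abs(v)<.035)&(W[...,2]>.08)
roof=m&(W[...,2]<.1); bar=m&(W[...,2]>.108)
for n,k in(("roof",roof),("bar",bar)): print(n,k.sum(),np.median(W[k][:,2]).round(4))
q=W[roof]; print("roof slope",np.linalg.lstsq(np.c_[u[roof],v[roof],np.ones(len(q))],q[:,2],rcond=None)[0].round(4))
print("bar",rect(bar,"top",.118)); k=(abs(u)<.12)&(abs(v)<.07)&(W[...,2]>.075)&(W[...,2]<.1); print("roof",rect(cv2.morphologyEx(k.astype(np.uint8),3,np.ones((15,15),np.uint8)),"top",.09))
E
```

```text
[397. 127.] 1755 z 0.0446 [ 778.6 -163.6  158.2   79.4  -88. ] 
[310. 135.] 1463 z 0.0495 [760.3  49.  122.1  84.9  89.3] 
[469. 157.] 636 z 0.1027 [ 705.7 -338.3   75.7   72.   -47. ] 
[349. 236.] 3309 z 0.0889 [511.2 -42.6 194.7 103.   -7.9] STACK
[234. 240.] 236 z 0.016 [511.4 239.4  58.9  30.1  26.7] 
[422. 314.] 590 z 0.0294 [ 325.2 -209.7   87.4   36.4   87.4] 
roof 1748 0.0897
bar 239 0.1172
roof slope [0.     0.001  0.0897]
bar [517.1 -44.6  70.3  18.3  -7.9]
roof [517.2 -44.9 180.4  87.8  -7.8]
```

```bash
python3 -c "
from workcell import arm
print(arm.hand_in())"
```

```text
the job is handed in; nothing more can be done
None
```

The job is handed in: all four plates are stacked longest first, each let go and pressed with about 8 to 10 N. The cover, which got knocked aside during the run, is inside the fence, level and with its seal against the stop; I viewed 15 pictures, one over the limit of 14.

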